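# Refill the bird feeder with the left-hand-thread cap

## Robot

A 7-joint arm with a two-finger parallel gripper is mounted at the origin on the work surface. World frame = base frame: x ahead of the robot, y to its left, z up, the work surface at z = 0. Lengths are in m, angles in rad, forces in N, time in s.
With the tool pointing down it reaches from about 0.4 to 0.85 m from the base axis. Payload 10.4 kg.
Tool frame: the origin (TCP) lies at the very end of the fingers, on their centre line; the grasp point (between the pads) lies 19 mm behind it; y points along the fingers, z is the direction in which the jaws open and shut, and the axes are right-handed (so a half turn about y gives the same grasp; the last joint's range is limited). The gripper opens to 85 mm and grips with 20 to 120 N. Pads are 22 mm wide; open, the fingers measure 114 mm over their backs; the gripper's body (76 mm by 85 mm) begins 54 mm behind the grasp point. The pads swing forward as they close: fully open they stand 13 mm farther back than shut.
Start: joints at [-1.266, 0.332, -0.065, 1.46, 0.022, 1.35, -0.088], TCP at [0.201, 0.592, 0.231] pointing down, gripper open.
Joint ranges: [-2.6, 2.6], [-0.5, 2.12], [-1.47, 1.34], [0.16, 2.42], [-1.27, 4.41], [0.06, 2.06], [-2.6, 2.6]. Speed limits (rad/s): [2.22, 2.22, 2.79, 2.79, 3.14, 3.14, 3.14].

## Interface

Orientations are given as a unit quaternion [x, y, z, w].
In Python, from workcell import manip gives the robot as it stands.
- The arm moves only by the tool arm_command, never from a script. Its argument "commands" is a list that holds one entry, the list of rows, each a list of 6 numbers: the shift along the world's x, y, z in cm, then the turn, a rotation vector about the world's x, y, z in degrees. A call has 1 to 20 rows; each row is the pose to reach, as a shift and turn from the pose commanded when the call began; what a row does not reach only later rows make up. A row lasts 1/10 s, in which the tool goes at most 50 mm and 8.59 degrees, less where a joint would pass 70% of its speed; a pose out of reach is approached as far as the arm can. A call with a gripper value outside its range is refused whole. "claw" is the finger opening in cm, from 0 to 8.54, set as the call begins (left out, the last holds). The fingers move at their own pace and stop on an object; "newtons" is the grip in N (left out, the last holds). Time passes only in rows, so rows that repeat a pose let the fingers close. It gives the time, the measured TCP pose, the force and the opening at its end, in the units of the state.
- manip.get_obs(): the state, without advancing time (a new reading comes with each control period).
- manip.camera(name): name is "scene" or "top"; returns a dict with "pixels" (420x560x3 uint8, blue, green, red), "depth" (420x560 float32, m along the optical axis (not along the pixel's ray), 0 where there is no reading), "K" (3x3 intrinsics, pixels), "k1" (the pictures are not rectified: a ray, as slopes to the right and down, at radius r is drawn at 1 + k1 r^2 times it, then the intrinsics apply), "rvec" (rotation vector, rad) and "tvec" (3), from world to camera coordinates, as OpenCV has them. Camera axes: x right, y down, z forward; pixel columns grow to the right and rows downward; lengths in m; the calibration is good to about 2 mm. A picture is of the moment at which its call begins.
- manip.hand_in(): hands the job in, once; it reports no verdict.
Trained networks look in the newest picture that a camera, given by its name, has taken for a name from the list of things; names that differ only in an ending like _2 or _b are one class to them, and where a whole thing is asked for, a point or a joint stands for the part that bears it (a point fixed in the world has none). Each returns a list of dicts, best first, with "p" (0 to 1); they miss things now and then, are a little off and sometimes report something else, mostly with a low value. They report only what shows in the picture. A call takes as long as a camera call.
- manip.masks_of(camera, thing): "mask" (420x560 bool, what is visible of it) and "bbox" ([left, top, right, bottom] in pixels, round what is visible of it).
The state is a dict: "clock": time; "joint_pos": joint angles; "joint_velocities": joint speeds; "tau": joint torques, N m; "position": TCP position; "ee_rot": TCP orientation; "ft_force": force on the tool from outside, world axes, zero at the start; "torque": the same for the moment, N m; "grip_width": opening from 0.0 (shut) to 1.0 (fully open).
Only numpy, scipy, OpenCV 4.12 (cv2) and the standard library are available. Lean on these libraries where they do the work, as an engineer would, in place of code of your own. Each camera call takes 0.05 s, during which the arm holds its last target.

## Task

Get the bird feeder ready to hang: its cap has a reverse (left-hand) thread, so unscrew it clockwise, without forcing it the wrong way, lift it off and set it right way up well onto the round rubber mat. Then stack the round seed cakes flat in the steel tube until the top one is level with the dark line inside (a cake may already be in there; leave any spare ones out), and last swing the keeper arm across the mouth until it rests in its catch, leaving the other things on the counter alone.

Things in the scene. Friction and masses are not known exactly. Their poses are not given: they have to be found in the camera images.
- feeder: bird feeder fixed to the counter: board 205 x 120 x 12 mm with an upright stainless tube, bore 65 mm, outside 80 mm, rim 124 mm above the counter; top 12 mm of the bore flares to 76 mm. Origin: tube axis at counter level, z up. Arm pivot post at its +x, the arm's catch at its -x (74 mm from the axis, top 147 mm high); the arm swings in from its +y side. Left-hand thread outside the rim for the cap
- tube_floor (a point): centre of the tube's flat floor, 12 mm above the counter; axes as the feeder's
- fill_line (a point): centre of the tube at the height of the dark fill line round the inside of the bore: 100 mm above the tube floor, 12 mm below the rim. Four cakes in all, whatever is already inside, bring the top to it
- cap: round steel cap on the tube, 100 mm across, 29 mm high plus a black grip rib on top, 250 g. Origin: centre of its underside, z up, x along the rib. At the start its x lies along the feeder's x, origin 100 mm above the counter. Reverse thread: turned clockwise seen from above it is free from 2.1 rad to its end stop at 2.55, then lifts straight off; it need not rise while turning. Anticlockwise is blocked
- cap_grip (a point): middle of the cap's upright grip rib (80 mm long along the cap's x, 22 mm wide, 32 mm high), 45 mm above the cap's underside
- cap_rib_end (a point): middle of the end face of the grip rib on the cap's +x side, 40 mm from the cap's axis
- mat: round black rubber mat, 160 mm across, 4 mm thick, fixed to the counter; origin: centre of its underside
- keeper_pivot (a point): point on the keeper arm's vertical pivot axis, 78 mm from the tube axis, at the arm's height (136 mm)
- keeper_knob (a point): middle of the upright black knob on the keeper arm, 16 mm in diameter, 40 mm high (140 to 180 mm above the counter), 125 mm from the pivot. The arm is a flat aluminium bar 14 mm wide, underside 132 mm above the counter, reaching 157 mm from the pivot
- keeper (a joint): keeper arm's angle in rad: 0 = across the mouth of the tube, resting in its catch (end stop); grows as it swings open, clockwise seen from above, to 2.1. Stiff hinge, 0.08 N m, stays where it is left
- cake0_center (a point): round pressed seed cake, a solid brown disc 60 mm across and 25 mm thick, 70 g; this point is its centre. May be absent. If present it lies in the bottom of the tube, under the cap, at the start
- cake1_center (a point): round pressed seed cake, a solid brown disc 60 mm across and 25 mm thick, 70 g; this point is its centre. Lies flat on the counter at the start; may be absent
- cake2_center (a point): round pressed seed cake, a solid brown disc 60 mm across and 25 mm thick, 70 g; this point is its centre. Lies flat on the counter at the start; may be absent
- cake3_center (a point): round pressed seed cake, a solid brown disc 60 mm across and 25 mm thick, 70 g; this point is its centre. Lies flat on the counter at the start; may be absent
- cake4_center (a point): round pressed seed cake, a solid brown disc 60 mm across and 25 mm thick, 70 g; this point is its centre. Lies flat on the counter at the start; may be absent
- cake5_center (a point): round pressed seed cake, a solid brown disc 60 mm across and 25 mm thick, 70 g; this point is its centre. Lies flat on the counter at the start; may be absent
- jar: small glass jar, 60 mm across, 65 mm high, among the cakes; origin under its centre. Not needed
- oak_block: oak block 70 x 100 x 35 mm; origin under its centre. Not needed
- scoop: yellow scoop 180 mm long along its x, 32 mm high, lying; origin near its middle, on its underside. Not needed
- funnel: white funnel standing mouth down, 110 mm across, 90 mm high; origin under its centre. Not needed
- bowl: white bowl 120 mm across, 50 mm high; origin under its centre. Not needed

How it is judged:
By the outcome, as a careful person would: the job done as asked, in the order asked, and still so for the second after the job is handed in, with the robot touching nothing.
Of cake0, cake1, cake2, cake3, cake4, cake5 only 4 to 6 are there at a start; the rules pass over those that are not, and their reading is None.
At some moment in a run one of cake1, cake2, cake3, cake4, cake5 may be knocked a few centimetres aside while the robot is not near it.
Once in a run the grip may slacken for a moment while it holds something.
It also fails if it takes over 200 s, if anything falls off the work surface, if the arm or the gripper's body presses on something with over 40 N, if the wrist force passes 120 N, or if a joint passes its speed limit or range.

## Working session

There is one attempt and no reset: what is moved stays moved. The work goes in short steps, Python scripts to look and compute and a tool call to move; the robot and the scene stay as the last step left them, time stands still between calls to the robot, and variables do not carry over. Pictures are saved under pics/ and viewed, and the job is handed in when it is done.

Besides the shell and the picture viewer there is one more tool, called after "Request:" by a JSON object that holds its "name" and its "arguments". arm_command: Moves the arm, as the interface text tells. Its arguments: {"type":"object","properties":{"commands":{"type":"array"},"claw":{"type":"number"},"newtons":{"type":"number"}},"required":["commands"]}

```bash
mkdir -p pics; ls; cat > h.py <<'E'
import numpy as np, cv2
from workcell import manip
def cam(n):
    c=manip.camera(n); c['R']=cv2.Rodrigues(np.array(c['rvec'],float))[0]; c['t']=np.array(c['tvec'],float).ravel(); c['K']=np.array(c['K'],float); return c
def dist(c): return np.array([c['k1'],0,0,0,0],float)
def cloud(c):
    h,w=c['depth'].shape
    u,v=np.meshgrid(np.arange(w),np.arange(h))
    p=cv2.undistortPoints(np.stack([u,v],-1).reshape(-1,1,2).astype(float),c['K'],dist(c)).reshape(h,w,2)
    d=c['depth'][...,None]
    P=np.concatenate([p*d,d],-1)
    W=(P-c['t'])@c['R']
    W[c['depth']==0]=np.nan
    return W
def proj(c,pts):
    return cv2.projectPoints(np.array(pts,float).reshape(-1,1,3),np.array(c['rvec'],float),c['t'],c['K'],dist(c))[0].reshape(-1,2)
def save(c,n): cv2.imwrite('pics/'+n+'.png',c['pixels'])
E
python3 - <<'E'
from h import *
for n in('scene','top'):
    c=cam(n); save(c,n+'0'); print(n,c['k1'],c['K'].tolist(),(-c['R'].T@c['t']))
    W=cloud(c)
    for th in ['feeder','cap','mat','keeper','keeper_knob','cake1_center','jar','oak_block','scoop','funnel','bowl']:
        for r in manip.masks_of(n,th)[:8]:
            m=r['mask']; P=W[m]; P=P[~np.isnan(P[:,0])]
            if len(P): print(n,th,round(r['p'],2),r['bbox'],np.round(np.median(P,0),3),'zmax',np.round(np.percentile(P[:,2],95),3))
print(manip.get_obs())
E
```

```text
pics
scene -0.13693273102325149 [[473.4530916584062, 0.0, 286.20578323203836], [0.0, 473.4530916584062, 203.5423960288508], [0.0, 0.0, 1.0]] [ 1.76208282 -0.32105416  1.09336848]
scene feeder 0.95 [279.0, 186.0, 352.0, 247.9] [0.584 0.022 0.015] zmax 0.142
scene cap 0.81 [285.2, 186.4, 315.8, 217.2] [0.541 0.025 0.128] zmax 0.16
scene mat 0.84 [326.5, 194.6, 369.5, 222.9] [0.445 0.256 0.003] zmax 0.007
scene keeper 0.51 [301.9, 201.7, 350.8, 214.8] [0.629 0.109 0.139] zmax 0.175
scene keeper_knob 0.67 [298.2, 201.7, 352.0, 214.4] [0.629 0.108 0.139] zmax 0.173
scene keeper_knob 0.37 [225.4, 250.8, 244.5, 274.4] [ 0.684 -0.229  0.046] zmax 0.066
scene cake1_center 0.76 [185.9, 215.0, 206.1, 231.0] [ 0.439 -0.325  0.021] zmax 0.027
scene cake1_center 0.35 [326.8, 195.9, 369.8, 220.8] [0.445 0.253 0.003] zmax 0.008
scene jar 0.9 [224.9, 252.0, 244.9, 277.3] [ 0.682 -0.229  0.043] zmax 0.066
scene oak_block 0.59 [294.8, 242.7, 330.6, 275.3] [0.714 0.025 0.032] zmax 0.037
scene scoop 0.88 [135.6, 201.2, 179.0, 233.1] [ 0.34  -0.493  0.015] zmax 0.03
scene scoop 0.62 [384.8, 210.8, 404.2, 
[... 1837 characters left out ...]
1.2, 'joint_pos': array([-1.26560724,  0.33218729, -0.06473194,  1.460079  ,  0.02161161,
        1.34989954, -0.08851199]), 'joint_velocities': array([-1.05541137e-03,  1.67728615e-03, -2.25775145e-03,  3.65774769e-04,
       -2.28113601e-03, -1.34736079e-03, -7.68639481e-06]), 'tau': array([-2.95882655e-04, -6.25230789e+01,  4.90564958e-02, -3.91835582e+01,
        1.64898683e-02,  1.55133082e-03, -4.85534224e-05]), 'position': array([0.20119672, 0.59176266, 0.23135559]), 'ee_rot': array([-0.69758896,  0.11536474, -0.11536444,  0.6976759 ]), 'ft_force': array([-1.17755308, -0.42166532,  0.46951766]), 'torque': array([-0.07494595, -0.05485045, -0.02564691]), 'grip_width': 1.000197372821542}
```

```bash
python3 - <<'E'
import cv2
a=cv2.imread('pics/top0.png'); cv2.imwrite('pics/top0c.png',cv2.resize(a[130:320,90:480],None,fx=2,fy=2,interpolation=3))
a=cv2.imread('pics/scene0.png'); cv2.imwrite('pics/scene0c.png',cv2.resize(a[130:320,110:430],None,fx=2.4,fy=2.4,interpolation=3))
E
```

```text
(no output)
```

View pics/top0c.png

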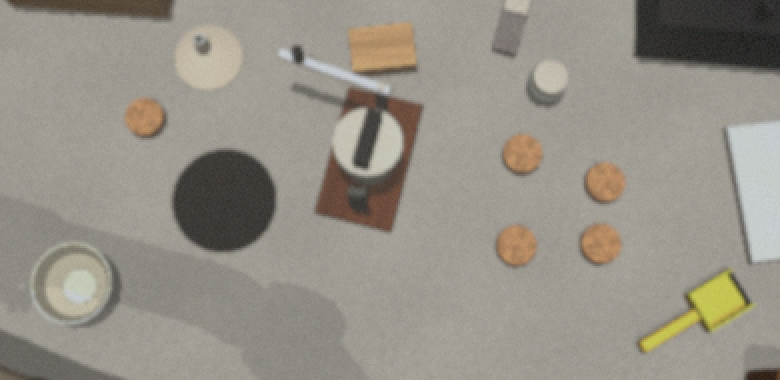

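View pics/scene0c.png

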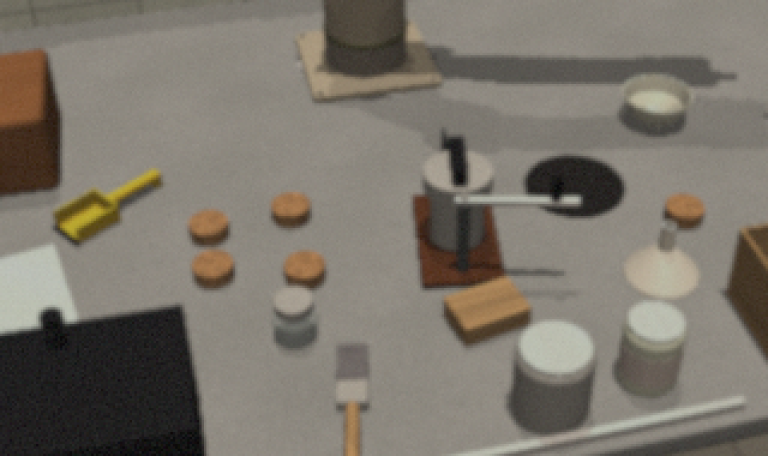

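```bash
cat >> h.py <<'E'
def ray_z(c,uv,z):
    p=cv2.undistortPoints(np.array(uv,float).reshape(-1,1,2),c['K'],dist(c)).reshape(-1,2)
    d=np.c_[p,np.ones(len(p))]@c['R']; o=-c['R'].T@c['t']
    z=np.broadcast_to(z,len(p))
    s=(z-o[2])/d[:,2]; return o+d*s[:,None]
def cakes(c,z=0.025):
    W=cloud(c); hsv=cv2.cvtColor(c['pixels'],cv2.COLOR_BGR2HSV)
    m=((hsv[...,0]<16)&(hsv[...,1]>95)&(hsv[...,2]>90)&(W[...,0]>.1)&(W[...,0]<.9)&(abs(W[...,1])<.7)).astype(np.uint8)
    out=[]
    n,l,s,ce=cv2.connectedComponentsWithStats(m)
    for i in range(1,n):
        if s[i,4]<60: continue
        # top-face fit: mask points with depth near z
        vv,uu=np.nonzero(l==i); P=W[vv,uu]
        zt=np.nanpercentile(P[:,2],60)
        k=P[:,2]>zt-.009
        cen=ray_z(c,[[uu[k].mean(),vv[k].mean()]],z)[0]
        out.append((s[i,4],np.round(np.nanmedian(P[k],0),4),np.round(cen,4)))
    return out
E
python3 - <<'E'
from h import *
from scipy.optimize import least_squares
for n in('top','scene'):
    c=cam(n); print(n); W=cloud(c)
    for x in cakes(c): print(x)
    P=W.reshape(-1,3)
    P=P[~np.isnan(P[:,0])]
    near=(np.hypot(P[:,0]-.525,P[:,1]-.028)<.075)
    # cap top
    k=near&(P[:,2]>.12)&(P[:,2]<.138)
    print('captop n',k.sum(),P[k].mean(0),(P[k].max(0)+P[k].min(0))/2)
    def fitring(Q):
        r=lambda p:1.0*(np.hypot(Q[:,0]-p[0],Q[:,1]-p[1])-.05)
    k=near&(P[:,2]>.15)&(np.hypot(P[:,0]-.525,P[:,1]-.028)<.055)
    Q=P[k]; m=Q.mean(0); w,v=np.linalg.eigh(np.cov((Q-m)[:,:2].T)); d=v[:,1]*np.sign(v[0,1]); print('rib',k.sum(),m,'yaw deg',np.degrees(np.arctan2(d[1],d[0])),'z',np.percentile(Q[:,2],[50,90]), w**.5)
    k=(P[:,2]>.128)&(P[:,2]<.15)&(np.hypot(P[:,0]-.525,P[:,1]-.028)>.065)&(P[:,0]>.57)&(P[:,0]<.7)&(P[:,1]>-.02)&(P[:,1]<.2)
    Q=P[k]; m=Q.mean(0); w,v=np.linalg.eigh(np.cov((Q-m)[:,:2].T)); d=v[:,1]*np.sign(v[1,1]); print('arm',k.sum(),m,'dir deg',np.degrees(np.arctan2(d[1],d[0])),Q.min(0),Q.max(0))
    k=(P[:,2]>.155)&(P[:,0]>.57)&(P[:,0]<.72)&(P[:,1]>.06)&(P[:,1]<.2); print('knob',k.sum(),P[k].mean(0))
    # mat
    hsv=cv2.cvtColor(c['pixels'],cv2.COLOR_BGR2HSV)
    b=(hsv[...,2]<60)&(np.hypot(W[...,0]-.447,W[...,1]-.243)<.1)
    v,u=np.nonzero(b); e=cv2.fitEllipse(cv2.convexHull(np.c_[u,v].astype(np.float32)))
    print('mat',ray_z(c,[e[0]],.004)[0])
    # board
    hh=(hsv[...,0]<14)|(hsv[...,0]>170)
from scipy.spatial.transform import Rotation as R
print(R.from_quat(manip.get_obs()['ee_rot']).as_matrix())
E
```

```text
top
(np.int32(259), array([0.56  , 0.3767, 0.0255]), array([0.5603, 0.3769, 0.025 ]))
(np.int32(195), array([ 0.5992, -0.0243,  0.014 ]), array([ 0.59 , -0.021,  0.025]))
(np.int32(264), array([ 0.5526, -0.2007,  0.0273]), array([ 0.5532, -0.2012,  0.025 ]))
(np.int32(541), array([0.4586, 0.0548, 0.0137]), array([0.4589, 0.0417, 0.025 ]))
(np.int32(269), array([ 0.5199, -0.3276,  0.0268]), array([ 0.5204, -0.3278,  0.025 ]))
(np.int32(280), array([ 0.4126, -0.1996,  0.0271]), array([ 0.4133, -0.2002,  0.025 ]))
(np.int32(272), array([ 0.4253, -0.3252,  0.0268]), array([ 0.4263, -0.3251,  0.025 ]))
(np.int32(3280), array([ 0.1778, -0.6245,  0.1417]), array([ 0.1766, -0.6762,  0.025 ]))
captop n 753 [0.52315561 0.03020284 0.13073316] [0.52523712 0.03084837 0.12911354]
rib 238 [0.52571155 0.03019638 0.16218448] yaw deg -10.631237549040055 z [0.16220243 0.16663908] [0.00654211 0.02353945]
arm 277 [0.61979934 0.08062302 0.14114689] dir deg 76.12911670284622 [0.59561108 0.00592458 0.12836735] [0.64696463 0.17031372 0.14938962]
knob 38 [0.63266382 0.13777677 0.17624427]
mat [0.44524537 0.24
[... 425 characters left out ...]
ray([ 0.5261, -0.3258,  0.025 ]))
(np.int32(162), array([ 0.5575, -0.1991,  0.0232]), array([ 0.5589, -0.1994,  0.025 ]))
captop n 368 [0.53384294 0.03031222 0.12760059] [0.52540095 0.03232722 0.12899605]
rib 106 [0.53125861 0.0319806  0.15818264] yaw deg -10.170373462885703 z [0.15838386 0.16170245] [0.00657898 0.02490741]
arm 218 [0.62461359 0.08892684 0.13767829] dir deg 74.60801532232878 [0.5944016  0.00945305 0.12856765] [0.65328667 0.1736824  0.14916109]
knob 41 [0.63899065 0.14049816 0.16949146]
mat [0.45228713 0.24466457 0.004     ]
[[ 9.46749448e-01 -2.69826099e-05  3.21971243e-01]
 [-3.21971241e-01  6.04222868e-05  9.46749448e-01]
 [-4.50000098e-05 -9.99999998e-01  4.85171423e-05]]
```

```bash
python3 - <<'E'
from h import *
for n in('top','scene'):
    c=cam(n); W=cloud(c); hsv=cv2.cvtColor(c['pixels'],cv2.COLOR_BGR2HSV)
    b=((hsv[...,0]<14)|(hsv[...,0]>170))&(hsv[...,1]>70)&(W[...,2]<.03)&(np.hypot(W[...,0]-.525,W[...,1]-.03)<.15)&(hsv[...,2]<120)
    nn,l,s,ce=cv2.connectedComponentsWithStats(b.astype(np.uint8))
    keep=np.isin(l,[i for i in range(1,nn) if s[i,4]>40])
    v,u=np.nonzero(keep); P=ray_z(c,np.c_[u,v],.012)[:,:2]
    r=cv2.minAreaRect((P*1000).astype(np.float32)); print(n,len(P),r, cv2.boxPoints(r).tolist())
    # dark rib top pixels 
    d=(hsv[...,2]<70)&(W[...,2]>.14)&(np.hypot(W[...,0]-.525,W[...,1]-.03)<.06)
    v,u=np.nonzero(d); P=ray_z(c,np.c_[u,v],.161)[:,:2]
    r=cv2.minAreaRect((P*1000).astype(np.float32)); print('rib',len(P),r)
    x0,y0=(225,140) if n=='top' else (270,170)
    im=c['pixels'][y0:y0+115,x0:x0+95]
    cv2.imwrite(f'pics/z_{n}.png',cv2.resize(im,None,fx=5,fy=5,interpolation=2))
E
```

```text
top 1087 ((529.3928833007812, 28.824718475341797), (115.21926879882812, 200.18475341796875), 80.51405334472656) [[421.1747741699219, -11.501373291015625], [618.6221923828125, -44.492958068847656], [637.6109619140625, 69.15081024169922], [440.16357421875, 102.14239501953125]]
rib 110 ((522.6836547851562, 28.99703025817871), (14.059901237487793, 76.11507415771484), 81.47261047363281)
scene 636 ((535.478759765625, 30.66577911376953), (115.73643493652344, 205.92770385742188), 80.65345001220703) [[424.48370361328125, -9.712284088134766], [627.6775512695312, -43.15608215332031], [646.4738159179688, 71.04383850097656], [443.27996826171875, 104.48764038085938]]
rib 100 ((540.228759765625, 27.460268020629883), (18.704994201660156, 96.18524932861328), 79.28173065185547)
```

View pics/z_top.png

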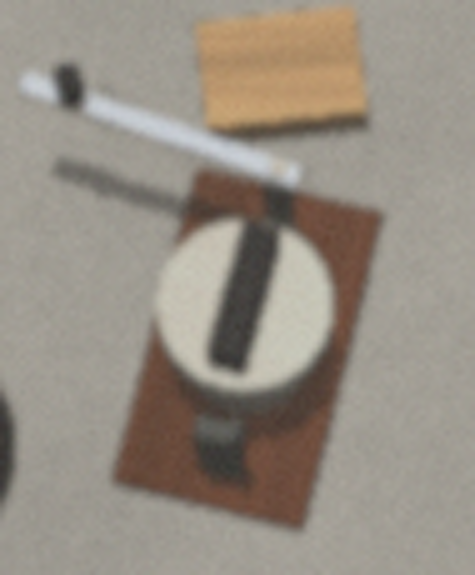

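View pics/z_scene.png

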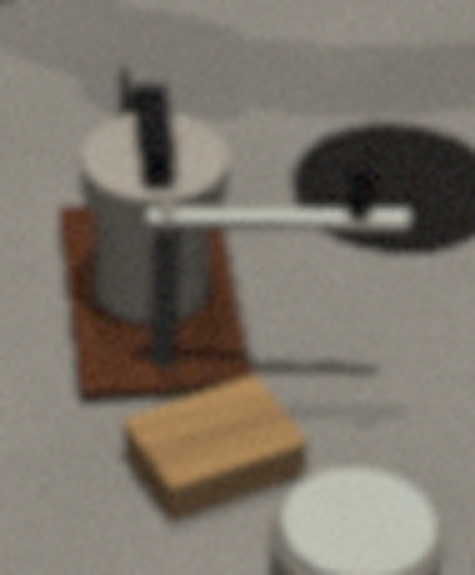

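Request:
{"name": "arm_command", "arguments": {"commands": [[[0, 0, 5, 0, 0, 0], [2.5, -4.3, 7, 0, 0, 1], [5, -8.6, 7, 0, 0, 2], [7.5, -13, 7, 0, 0, 3], [10, -17.2, 7, 0, 0, 4], [12.5, -21.5, 7, 0, 0, 5], [15, -25.8, 7, 0, 0, 6], [17.5, -30.1, 7, 0, 0, 7], [20, -34.4, 7, 0, 0, 8], [22.5, -38.7, 7, 0, 0, 9.4], [25, -43, 7, 0, 0, 9.4], [27.5, -47.3, 7, 0, 0, 9.4], [30, -51.6, 7, 0, 0, 9.4], [32.6, -56.2, 7, 0, 0, 9.4], [32.6, -56.2, 7, 0, 0, 9.4], [32.6, -56.2, 7, 0, 0, 9.4], [32.6, -56.2, 7, 0, 0, 9.4]]], "claw": 5}}

```text
clock: 3.1
position: [0.5269, 0.031, 0.3013]
ee_rot: [-0.705, 0.057, -0.057, 0.705]
ft_force: [-1.0, 0.6, -0.4]
grip_width: 0.584
```

```bash
python3 - <<'E'
from h import *
o=manip.get_obs(); print(o['clock'],o['position'],o['joint_pos'],o['grip_width'])
for n in('top','scene'):
    c=cam(n); u=proj(c,[o['position']])[0]; print(n,u)
    im=c['pixels'].copy(); x0,y0=int(u[0])-50,int(u[1])-50
    im=cv2.resize(im[y0:y0+100,x0:x0+100],None,fx=6,fy=6,interpolation=2)
    cv2.drawMarker(im,(int((u[0]-x0)*6+3),int((u[1]-y0)*6+3)),(0,0,255),0,20,1); cv2.imwrite(f'pics/g1_{n}.png',im)
E
```

```text
3.1 [0.52690772 0.03096767 0.30125195] [-0.60876242  0.07782442  0.4972882   1.62920218 -0.03798021  1.44428647
  1.30050751] 0.5842733556540204
top [271.77117993 183.84883338]
scene [300.90788457 157.13220578]
```

View pics/g1_top.png

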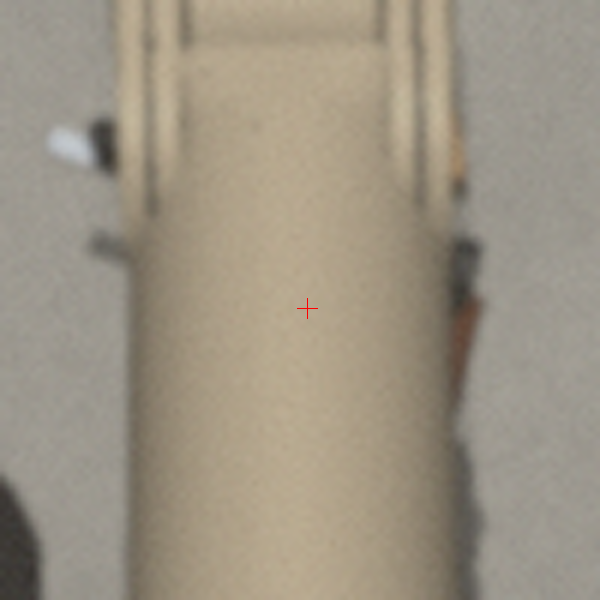

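View pics/g1_scene.png

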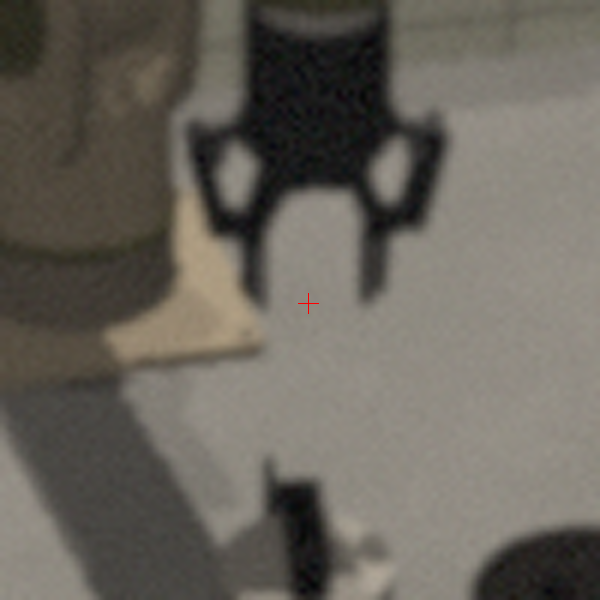

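```bash
python3 - <<'E'
from h import *
o=manip.get_obs(); p=o['position']
c=cam('scene'); W=cloud(c); P=W.reshape(-1,3)
k=(abs(P[:,0]-p[0])<.05)&(abs(P[:,1]-p[1])<.07)&(P[:,2]<.36)&(P[:,2]>.25)
Q=P[k]; print(p,k.sum())
for z in np.arange(.28,.36,.01):
    q=Q[(Q[:,2]>=z)&(Q[:,2]<z+.01)]
    if len(q): print(round(z,2),len(q),np.round(np.median(q[q[:,1]<p[1]],0),4),np.round(np.median(q[q[:,1]>p[1]],0),4), q[:,1].min(),q[:,1].max())
E
```

```text
[0.52681789 0.03143347 0.30135951] 195
0.3 8 [0.5285 0.0013 0.3089] [0.5364 0.061  0.3067] -0.0012433501174231442 0.06519650151311622
0.31 24 [0.5295 0.0022 0.3159] [0.5406 0.0625 0.3156] -0.004305764192909903 0.06964830622268671
0.32 29 [5.306e-01 4.000e-04 3.257e-01] [0.5398 0.0629 0.3251] -0.004981206387256996 0.07005726045544311
0.33 28 [0.5286 0.0011 0.336 ] [0.5382 0.0625 0.3328] -0.004524903944105802 0.07047018902023418
0.34 31 [5.294e-01 4.000e-04 3.462e-01] [0.5404 0.0649 0.3467] -0.0177333077844925 0.08436900685403961
0.35 75 [ 0.529  -0.0055  0.356 ] [0.5417 0.0757 0.3565] -0.022008902572348922 0.087990005981394
```

```bash
python3 - <<'E'
from h import *
from scipy.optimize import least_squares
for n in('top','scene'):
    im=cv2.imread(f'pics/{n}0.png'); c=cam(n)
    g=cv2.cvtColor(im,cv2.COLOR_BGR2GRAY).astype(float)
    # circle samples: maximise edge contrast (in - out)
    th=np.linspace(0,2*np.pi,240)
    def score(p,r=.05,z=.129):
        def s(rr):
            q=proj(c,np.c_[p[0]+rr*np.cos(th),p[1]+rr*np.sin(th),0*th+z]).astype(np.float32)
            return cv2.remap(g.astype(np.float32),q[:,0].reshape(1,-1),q[:,1].reshape(1,-1),1)[0]
        return np.median(np.clip(s(r-.004)-s(r+.004),-10,60)), np.mean(np.clip(s(r-.004)-s(r+.004),-10,40))
    best=[]
    for x in np.arange(.51,.546,.001):
        for y in np.arange(.018,.042,.001):
            best.append((score((x,y))[1],x,y))
    best.sort(reverse=True); print(n,'cap',np.round(best[:4],3))
    def sm(p): 
        def s(rr):
            q=proj(c,np.c_[p[0]+rr*np.cos(th),p[1]+rr*np.sin(th),0*th+.004]).astype(np.float32)
            return cv2.remap(g.astype(np.float32),q[:,0].reshape(1,-1),q[:,1].reshape(1,-1),1)[0]
        return np.mean(np.clip(s(.084)-s(.076),-10,40))
    b=max((sm((x,y)),x,y) for x in np.arange(.435,.462,.001) for y in np.arange(.235,.255,.001)); print('mat',np.round(b,3))
    # cakes
    for q in [(.56,.377),(.553,-.201),(.5204,-.3278),(.4133,-.2002),(.4263,-.325)]:
        def sc(p):
            def s(rr):
                k=proj(c,np.c_[p[0]+rr*np.cos(th),p[1]+rr*np.sin(th),0*th+.025]).astype(np.float32)
                ch=im[...,2].astype(np.float32)-im[...,0]
                return cv2.remap(ch,k[:,0].reshape(1,-1),k[:,1].reshape(1,-1),1)[0]
            return np.mean(np.clip(s(.027)-s(.033),-10,80))
        b=max((sc((x,y)),x,y) for x in np.arange(q[0]-.012,q[0]+.014,.001) for y in np.arange(q[1]-.01,q[1]+.01,.001)); print('cake',np.round(b,3))
E
```

```text
top cap [[3.6875e+01 5.2900e-01 2.8000e-02]
 [3.6793e+01 5.3000e-01 2.8000e-02]
 [3.6776e+01 5.2900e-01 2.9000e-02]
 [3.6733e+01 5.2800e-01 2.8000e-02]]
mat [40.     0.45   0.244]
cake [42.301  0.562  0.378]
cake [45.079  0.554 -0.201]
cake [44.719  0.521 -0.329]
cake [47.672  0.414 -0.2  ]
cake [47.214  0.427 -0.326]
scene cap [[22.208  0.526  0.033]
 [22.18   0.527  0.032]
 [22.179  0.527  0.033]
 [22.138  0.526  0.032]]
mat [37.676  0.452  0.245]
cake [31.651  0.564  0.38 ]
cake [34.033  0.556 -0.199]
cake [32.61   0.523 -0.326]
cake [31.029  0.415 -0.197]
cake [31.439  0.429 -0.323]
```

Request:
{"name": "arm_command", "arguments": {"commands": [[[0, 0, -4, 0, 0, 0], [0, 0, -8, 0, 0, 0], [0, 0, -12, 0, 0, 0], [0, 0, -14, 0, 0, 0], [0, 0, -15, 0, 0, 0], [0, 0, -16, 0, 0, 0], [0, 0, -16.7, 0, 0, 0], [0, 0, -16.7, 0, 0, 0]]]}}

```text
clock: 4.15
position: [0.5272, 0.0299, 0.1342]
ee_rot: [-0.705, 0.058, -0.058, 0.705]
ft_force: [-1.0, 0.4, 0.2]
grip_width: 0.583
```

```bash
cat > look.py <<'E'
import sys
from h import *
n,x,y,z,w,name=sys.argv[1],*map(float,sys.argv[2:6]),sys.argv[6]
c=cam(n); u=proj(c,[[x,y,z]])[0]; w=int(w); x0,y0=max(0,int(u[0])-w),max(0,int(u[1])-w)
im=c['pixels'][y0:y0+2*w,x0:x0+2*w]
s=600//(2*w); cv2.imwrite(f'pics/{name}.png',cv2.resize(im,None,fx=s,fy=s,interpolation=2))
o=manip.get_obs(); print(o['clock'],o['position'],o['ft_force'],o['torque'],o['grip_width'],'origin',x0,y0,'scale',s)
E
python3 look.py scene .527 .03 .15 40 g2
```

```text
4.2 [0.52748129 0.02984112 0.13474897] [0.20288608 0.16102636 0.00330603] [-0.04601283 -0.01063702 -0.04687057] 0.5842481026567878 origin 259 155 scale 7
```

View pics/g2.png

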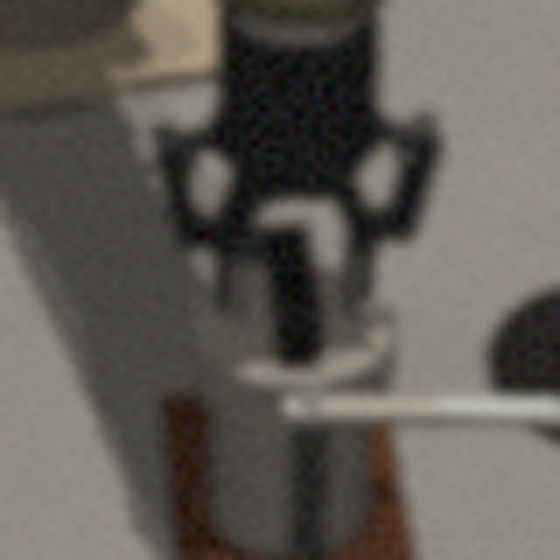

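Request:
{"name": "arm_command", "arguments": {"commands": [[[0, 0, 0, 0, 0, 0], [0, 0, 0, 0, 0, 0], [0, 0, 0, 0, 0, 0], [0, 0, 0, 0, 0, 0], [0, 0, 0, 0, 0, 0], [0, 0, 0, 0, 0, 0], [0, 0, 0, 0, 0, 0], [0, 0, 0, 0, 0, 0], [0, 0, 0, 0, 0, 0], [0, 0, 0, 0, 0, 0]]], "claw": 1, "newtons": 60}}

```text
clock: 5.2
position: [0.5278, 0.0298, 0.1352]
ee_rot: [-0.705, 0.057, -0.058, 0.705]
ft_force: [-0.8, 0.1, 6.7]
grip_width: 0.245
```

```bash
python3 look.py scene .527 .03 .15 40 g3
```

```text
5.25 [0.52783275 0.02982747 0.13522715] [-1.5052895   0.17801697  6.25280489] [-0.04479552  0.18852369  0.06638366] 0.2451502882868465 origin 259 155 scale 7
```

View pics/g3.png

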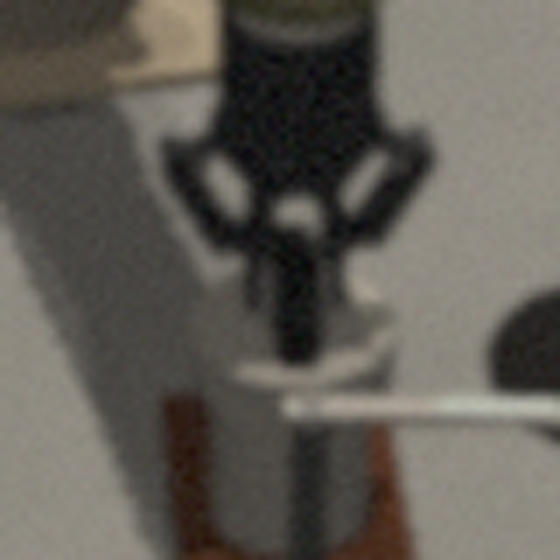

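Request:
{"name": "arm_command", "arguments": {"commands": [[[0, 0, 0.1, 0, 0, -3], [0, 0, 0.1, 0, 0, -7], [0, 0, 0.1, 0, 0, -11], [0, 0, 0.1, 0, 0, -15], [0, 0, 0.1, 0, 0, -20], [0, 0, 0.1, 0, 0, -20]]]}}

```text
clock: 5.85
position: [0.5282, 0.0303, 0.1355]
ee_rot: [-0.684, 0.179, -0.18, 0.684]
ft_force: [5.2, 0.4, -4.2]
grip_width: 0.248
```

```bash
python3 look.py scene .527 .03 .15 40 g4
```

```text
5.9 [0.52814835 0.03029216 0.13553303] [ 5.47578444  0.5159352  -4.44390059] [ 0.24363795 -1.27036056  0.50358073] 0.24670555767272845 origin 259 155 scale 7
```

View pics/g4.png

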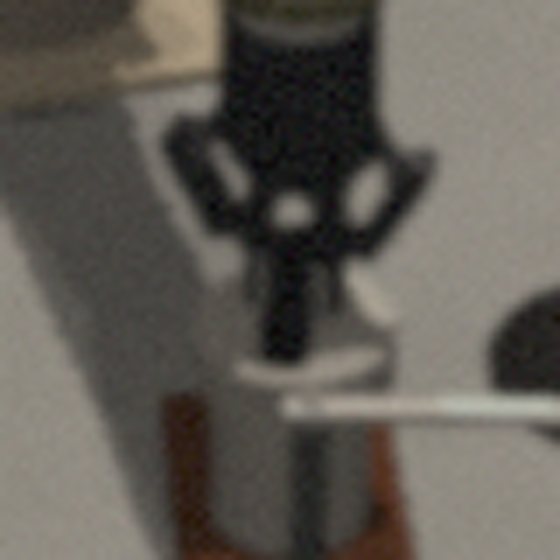

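Request:
{"name": "arm_command", "arguments": {"commands": [[[0, 0, 0, 0, 0, -5], [0, 0, 0, 0, 0, -11], [0, 0, 0, 0, 0, -17], [0, 0, 0, 0, 0, -23], [0, 0, 0, 0, 0, -29], [0, 0, 0, 0, 0, -35], [0, 0, 0, 0, 0, -41], [0, 0, 0, 0, 0, -47], [0, 0, 0, 0, 0, -53], [0, 0, 0, 0, 0, -59], [0, 0, 0, 0, 0, -59]]]}}

```text
clock: 7.0
position: [0.527, 0.0295, 0.1357]
ee_rot: [0.506, -0.494, 0.494, -0.506]
ft_force: [-2.4, -0.6, 6.0]
grip_width: 0.244
```

```bash
python3 look.py scene .527 .03 .15 40 g5;python3 look.py top .527 .03 .15 40 g5t
```

```text
7.05 [0.52702121 0.02946798 0.13565422] [-2.2607956  -0.96442352  5.34635624] [-0.13058546  0.69345499 -0.49565468] 0.24117445993991612 origin 259 155 scale 7
7.1 [0.52703888 0.02947711 0.13568034] [-3.12399319 -1.01713708  5.83223255] [-0.11203059  0.66874373 -0.49490894] 0.24639744983702105 origin 233 158 scale 7
```

View pics/g5.png

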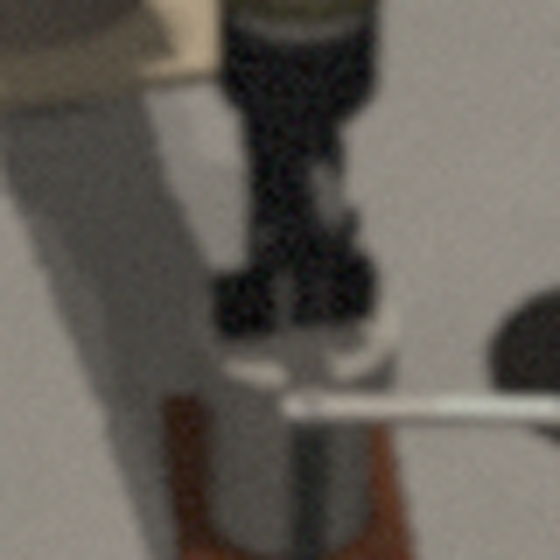

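Request:
{"name": "arm_command", "arguments": {"commands": [[[0, 0, 0, 0, 0, -5], [0, 0, 0, 0, 0, -11], [0, 0, 0, 0, 0, -17], [0, 0, 0, 0, 0, -23], [0, 0, 0, 0, 0, -29], [0, 0, 0, 0, 0, -35], [0, 0, 0, 0, 0, -41], [0, 0, 0, 0, 0, -47], [0, 0, 0, 0, 0, -52], [0, 0, 0, 0, 0, -57], [0, 0, 0, 0, 0, -57]]]}}

```text
clock: 8.2
position: [0.5266, 0.0305, 0.1357]
ee_rot: [-0.21, 0.676, -0.675, 0.209]
ft_force: [-5.7, 1.4, 8.1]
grip_width: 0.248
```

```bash
python3 look.py scene .527 .03 .15 40 g6
```

```text
8.25 [0.52662565 0.0304153  0.13573127] [-7.25712917  1.22843756  8.04156641] [ 0.57879257  1.29995321 -0.35181607] 0.2457140007673183 origin 259 155 scale 7
```

View pics/g6.png

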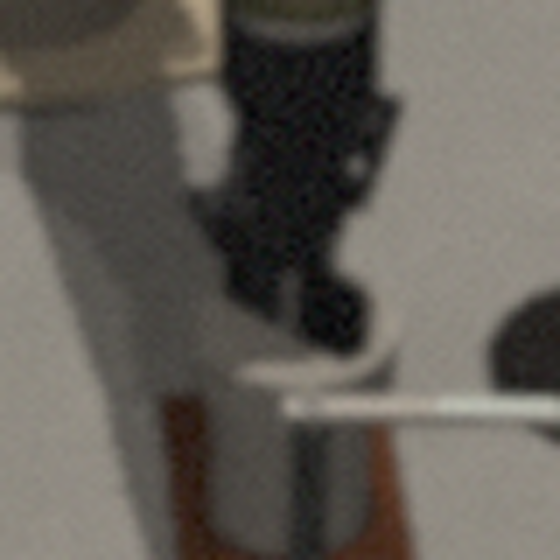

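Request:
{"name": "arm_command", "arguments": {"commands": [[[0, 0, 0.3, 0, 0, 0], [0, 0, 0.6, 0, 0, 0], [0, 0, 1, 0, 0, 0], [0, 0, 1, 0, 0, 0]]]}}

```text
clock: 8.65
position: [0.5268, 0.0299, 0.1456]
ee_rot: [-0.211, 0.675, -0.675, 0.21]
ft_force: [-4.1, 1.8, 1.1]
grip_width: 0.242
```

```bash
python3 look.py scene .527 .03 .15 40 g7
```

```text
8.7 [0.52686712 0.02993296 0.14549561] [-5.50719985  2.06112648 -0.04345857] [0.54031315 1.34792466 0.03128206] 0.24416131388058834 origin 259 155 scale 7
```

View pics/g7.png

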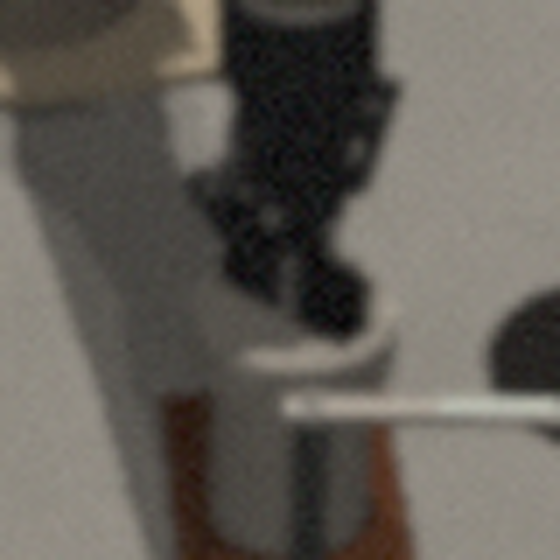

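Request:
{"name": "arm_command", "arguments": {"commands": [[[0, 0, 1, 0, 0, 0], [0, 0, 2, 0, 0, 0], [0, 0, 3.5, 0, 0, 0], [0, 0, 5.5, 0, 0, 0], [0, 0, 8, 0, 0, 0], [0, 0, 11, 0, 0, 0], [0, 0, 11, 0, 0, 0]]], "newtons": 80}}

```text
clock: 9.4
position: [0.5297, 0.0292, 0.2601]
ee_rot: [0.207, -0.675, 0.675, -0.213]
ft_force: [0.2, -0.1, -2.8]
grip_width: 0.243
```

```bash
python3 look.py scene .527 .03 .19 45 g8; python3 look.py top .527 .03 .19 45 g8t
```

```text
9.45 [0.52875102 0.02940889 0.25781247] [-0.11737934  0.01800567 -3.22603466] [-0.00778378 -0.02157807 -0.01236779] 0.24596705375417854 origin 255 140 scale 6
9.5 [0.52786417 0.02953909 0.25622143] [ 0.32997402 -0.45715841 -2.10599867] [ 0.02667985 -0.01776049  0.01537078] 0.24534142947903823 origin 227 149 scale 6
```

View pics/g8.png

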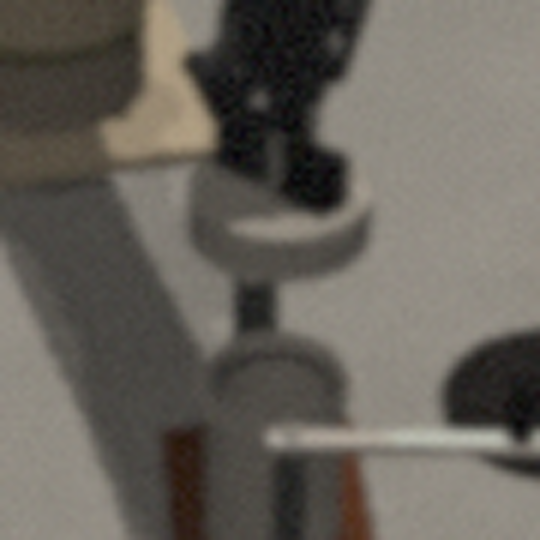

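Request:
{"name": "arm_command", "arguments": {"commands": [[[-1.5, 4, 0, 0, 0, 0], [-3, 8, 0, 0, 0, 0], [-4.5, 12, 0, 0, 0, 0], [-6, 16, 0, 0, 0, 0], [-7, 20, 0, 0, 0, 0], [-7.7, 21.5, 0, 0, 0, 0], [-7.7, 21.5, -3, 0, 0, 0], [-7.7, 21.5, -7, 0, 0, 0], [-7.7, 21.5, -11, 0, 0, 0], [-7.7, 21.5, -15, 0, 0, 0], [-7.7, 21.5, -18, 0, 0, 0], [-7.7, 21.5, -19.5, 0, 0, 0], [-7.7, 21.5, -20.3, 0, 0, 0], [-7.7, 21.5, -20.3, 0, 0, 0]]]}}

```text
clock: 10.9
position: [0.4496, 0.2441, 0.0512]
ee_rot: [0.211, -0.675, 0.676, -0.21]
ft_force: [0.7, 0.1, -1.5]
grip_width: 0.24
```

```bash
python3 look.py scene .45 .2445 .05 45 g9; python3 look.py top .45 .2445 .05 45 g9t
```

```text
10.95 [0.45022443 0.24449076 0.05225582] [ 0.1273392   0.57851903 -2.05493287] [-0.03952832 -0.01348199  0.00307716] 0.2446883316278681 origin 304 152 scale 6
11.0 [0.45061604 0.24481617 0.05287903] [ 0.30692542 -1.10957833 -2.29922489] [ 0.011412    0.01452981 -0.05545291] 0.23913239966956215 origin 154 180 scale 6
```

View pics/g9.png

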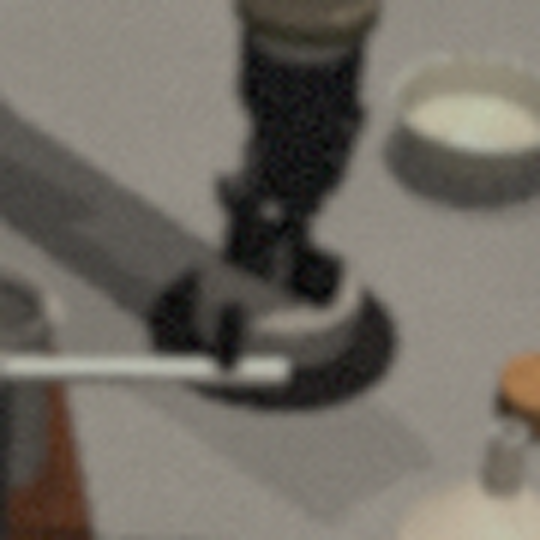

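Request:
{"name": "arm_command", "arguments": {"commands": [[[0, 0, -0.5, 0, 0, 0], [0, 0, -0.9, 0, 0, 0], [0, 0, -1.2, 0, 0, 0], [0, 0, -1.3, 0, 0, 0], [0, 0, -1.3, 0, 0, 0]]]}}

```text
clock: 11.5
position: [0.4502, 0.2448, 0.0401]
ee_rot: [-0.211, 0.675, -0.675, 0.21]
ft_force: [-5.4, -3.1, 11.7]
grip_width: 0.241
```

Seated (upward force ~14 N). Release and rise.

Request:
{"name": "arm_command", "arguments": {"commands": [[[0, 0, 0.1, 0, 0, 0], [0, 0, 0.1, 0, 0, 0], [0, 0, 0.1, 0, 0, 0], [0, 0, 0.1, 0, 0, 0], [0, 0, 0.1, 0, 0, 0], [0, 0, 0.1, 0, 0, 0], [0, 0, 1, 0, 0, 0], [0, 0, 3, 0, 0, 0], [0, 0, 6, 0, 0, 0], [0, 0, 11, 0, 0, 0], [0, 0, 16, 0, 0, 0], [0, 0, 21, 0, 0, 0], [0, -5, 22, 0, 0, 0], [0, -10, 22, 0, 0, 0], [0, -15, 22, 0, 0, 0], [0, -20, 22, 0, 0, 0], [0, -25, 22, 0, 0, 0], [0, -30, 22, 0, 0, 0], [0, -35, 22, 0, 0, 0], [0, -35, 22, 0, 0, 0]]], "claw": 5}}

```text
clock: 13.5
position: [0.4494, -0.1124, 0.2601]
ee_rot: [-0.206, 0.676, -0.676, 0.208]
ft_force: [0.5, 0.6, 0.5]
grip_width: 0.583
```

```bash
python3 look.py top .5 .14 .05 70 h1;  python3 look.py top .527 .03 .05 30 h2; python3 - <<'E'
from h import *
c=cam('top'); save(c,'h3')
W=cloud(c); P=W.reshape(-1,3)
k=(np.hypot(P[:,0]-.527,P[:,1]-.03)<.022); print('in tube',k.sum(),np.percentile(P[k][:,2],[5,25,50,75,95]))
for x in cakes(c): print(x)
print(manip.get_obs()['joint_pos'])
E
```

```text
13.55 [ 0.44973102 -0.10888117  0.25991777] [0.58775615 0.18636036 0.20838399] [ 0.05899323 -0.01060116 -0.01376988] 0.58383409661045 origin 165 142 scale 4
13.6 [ 0.44999002 -0.1063754   0.25974248] [0.52303401 0.34133724 1.34847926] [-0.00312259  0.00299465  0.00775176] 0.5873226020908979 origin 243 176 scale 10
in tube 135 [0.03431927 0.03756339 0.03940308 0.04139147 0.04422749]
(np.int32(61), array([0.6232, 0.0484, 0.0143]), array([0.62  , 0.0485, 0.025 ]))
(np.int32(259), array([0.5607, 0.3768, 0.0261]), array([0.5607, 0.377 , 0.025 ]))
(np.int32(893), array([0.4784, 0.0059, 0.0138]), array([0.4973, 0.021 , 0.025 ]))
(np.int32(198), array([0.5333, 0.0299, 0.0394]), array([0.5369, 0.0306, 0.025 ]))
(np.int32(270), array([ 0.5203, -0.3276,  0.0272]), array([ 0.5206, -0.3279,  0.025 ]))
(np.int32(276), array([ 0.426 , -0.325 ,  0.0268]), array([ 0.4265, -0.3254,  0.025 ]))
(np.int32(3274), array([ 0.1778, -0.6246,  0.1417]), array([ 0.1766, -0.6765,  0.025 ]))
[-0.94656826 -0.18384922  0.9891851   1.86570587  0.15550136  1.37970473
 -0.96195815]
```

View pics/h1.png

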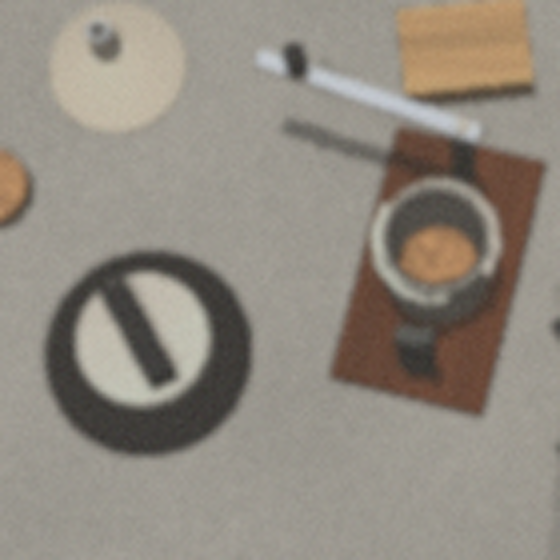

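View pics/h2.png

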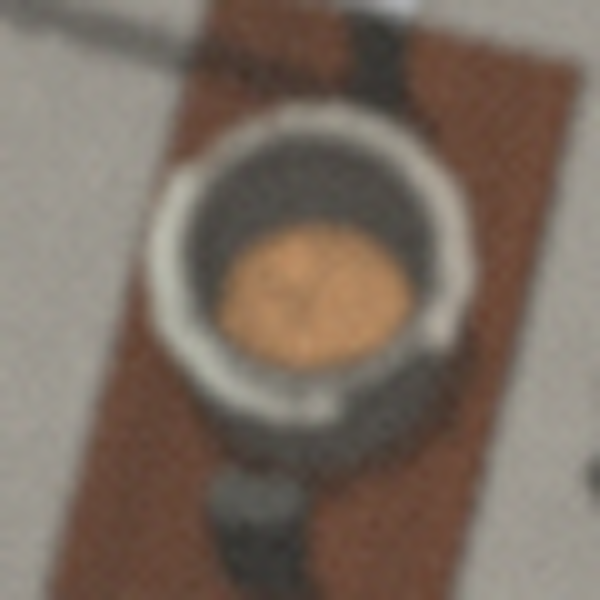

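```bash
cat >> h.py <<'E'
def disc(c,q,r=.03,z=.025):
    th=np.linspace(0,2*np.pi,240); ch=c['pixels'][...,2].astype(np.float32)-c['pixels'][...,0]
    def sc(p):
        def s(rr):
            k=proj(c,np.c_[p[0]+rr*np.cos(th),p[1]+rr*np.sin(th),0*th+z]).astype(np.float32)
            return cv2.remap(ch,k[:,0].reshape(1,-1),k[:,1].reshape(1,-1),1)[0]
        return np.mean(np.clip(s(r-.003)-s(r+.003),-10,80))
    return np.round(max((sc((x,y)),x,y) for x in np.arange(q[0]-.012,q[0]+.0121,.001) for y in np.arange(q[1]-.012,q[1]+.0121,.001)),4)
def allcakes():
    for n in('top','scene'):
        c=cam(n)
        for a,m,q in cakes(c):
            if 60<a<400 and m[2]<.035 and m[2]>.018: print(n,a,disc(c,q),m[2])
E
python3 -c "
from h import *
allcakes(); o=manip.get_obs(); print(o['position'],o['clock'])"
```

```text
top 257 [40.7844  0.5614  0.378 ] 0.0257
top 269 [43.609   0.5211 -0.3286] 0.0272
top 277 [45.6374  0.4271 -0.3262] 0.0266
scene 128 [27.7413  0.4148 -0.1978] 0.0235
scene 132 [31.6832  0.5644  0.3801] 0.0234
scene 140 [31.6936  0.4289 -0.3233] 0.0231
scene 161 [32.8816  0.5231 -0.3258] 0.0225
scene 162 [33.3779  0.5559 -0.1982] 0.0231
[ 0.45031085 -0.10397609  0.2594319 ] 13.75
```

Request:
{"name": "arm_command", "arguments": {"commands": [[[3, -2, 0, 0, 0, 8], [6, -5, 0, 0, 0, 16], [9, -8, 0, 0, 0, 24], [10.5, -9.5, 0, 0, 0, 32], [10.5, -9.5, -4, 0, 0, 40], [10.5, -9.5, -9, 0, 0, 46], [10.5, -9.5, -14, 0, 0, 46], [10.5, -9.5, -18, 0, 0, 46], [10.5, -9.5, -18, 0, 0, 46], [10.5, -9.5, -18, 0, 0, 46]]], "claw": 8.5}}

```text
clock: 14.75
position: [0.5555, -0.1996, 0.0799]
ee_rot: [-0.458, 0.539, -0.539, 0.457]
ft_force: [0.6, -0.4, 1.2]
grip_width: 0.994
```

```bash
python3 look.py scene .555 -.2 .05 45 i1
```

```text
14.8 [ 0.55641502 -0.20011471  0.08124972] [-1.02827647 -0.14761395 -0.12306415] [-0.00832108  0.00472648 -0.01118311] 0.995765824238738 origin 190 189 scale 6
```

View pics/i1.png

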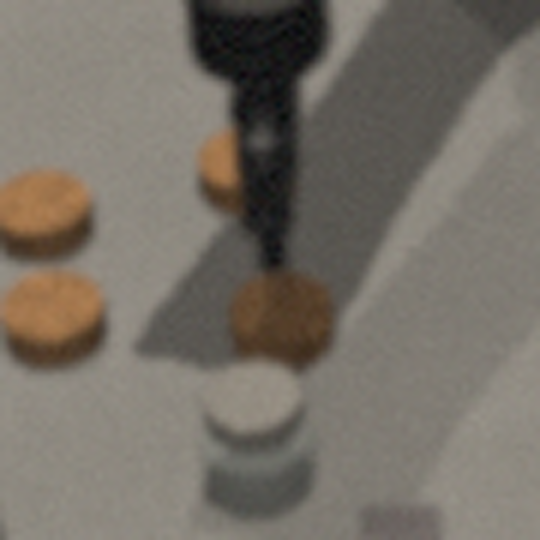

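Request:
{"name": "arm_command", "arguments": {"commands": [[[0, 0, -3, 0, 0, 0], [0, 0, -5, 0, 0, 0], [0, 0, -6.5, 0, 0, 0], [0, 0, -7, 0, 0, 0], [0, 0, -7, 0, 0, 0]]]}}

```text
clock: 15.3
position: [0.5558, -0.2003, 0.0101]
ee_rot: [0.457, -0.539, 0.539, -0.458]
ft_force: [0.5, -0.4, -0.1]
grip_width: 0.997
```

```bash
python3 look.py scene .555 -.2 .05 45 i2
```

```text
15.35 [ 0.55598707 -0.20047896  0.01050248] [ 0.29147388  0.73674191 -0.03734879] [0.02911672 0.027955   0.06157303] 1.000652841497357 origin 190 189 scale 6
```

View pics/i2.png

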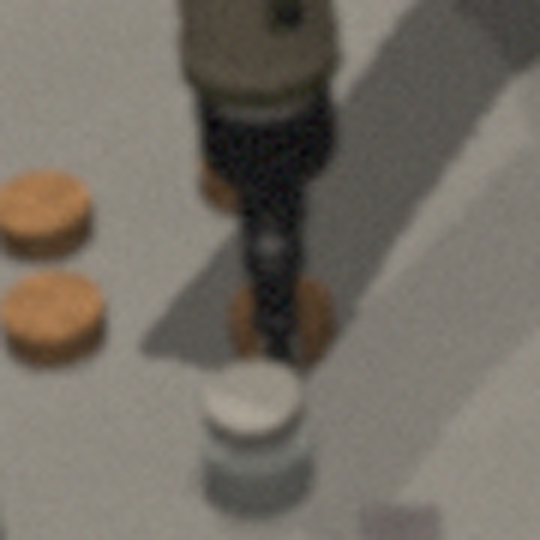

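Request:
{"name": "arm_command", "arguments": {"commands": [[[0, 0, 0, 0, 0, 0], [0, 0, 0, 0, 0, 0], [0, 0, 0, 0, 0, 0], [0, 0, 0, 0, 0, 0], [0, 0, 0, 0, 0, 0], [0, 0, 0, 0, 0, 0], [0, 0, 0, 0, 0, 0]]], "claw": 5, "newtons": 20}}

```text
clock: 16.05
position: [0.5558, -0.2005, 0.0104]
ee_rot: [0.457, -0.539, 0.54, -0.458]
ft_force: [-1.5, 0.3, 6.4]
grip_width: 0.692
```

Request:
{"name": "arm_command", "arguments": {"commands": [[[0, 0, 0, 0, 0, 0], [0, 0, 0, 0, 0, 0], [0, 0, 0, 0, 0, 0], [0, 0, 0, 0, 0, 0], [0, 0, 2.5, 0, 0, 0], [0, 0, 4, 0, 0, 0], [0, 0, 4, 0, 0, 8], [0, 0, 4, 0, 0, 16], [0, 0, 4, 0, 0, 24], [0, 0, 4, 0, 0, 32], [0, 0, 4, 0, 0, 40], [0, 0, 4, 0, 0, 48], [0, 0, 4, 0, 0, 56], [0, 0, 4, 0, 0, 64], [0, 0, 4, 0, 0, 72], [0, 0, 4, 0, 0, 80], [0, 0, 4, 0, 0, 88], [0, 0, 4, 0, 0, 90], [0, 0, 4, 0, 0, 90]]], "claw": 8.5}}

```text
clock: 17.95
position: [0.5553, -0.2005, 0.0497]
ee_rot: [-0.705, 0.058, -0.058, 0.705]
ft_force: [1.1, -0.6, 0.6]
grip_width: 1.0
```

```bash
python3 look.py scene .555 -.2 .05 45 i3; python3 -c "
from h import *
allcakes()"
```

```text
18.0 [ 0.5553272  -0.20043788  0.0496234 ] [-0.06158302  0.97851075  0.96671371] [-0.00405381 -0.00813568 -0.00538544] 0.9925551722397263 origin 190 189 scale 6
top 256 [42.0129  0.5616  0.3781] 0.0258
top 269 [45.1496  0.5214 -0.329 ] 0.0271
top 275 [46.8201  0.4272 -0.3253] 0.0265
top 109 [19.6506  0.4146 -0.2014] 0.0267
scene 132 [32.0717  0.5643  0.3806] 0.0233
scene 137 [32.054   0.4294 -0.323 ] 0.0233
scene 165 [32.8865  0.5232 -0.3255] 0.023
```

View pics/i3.png

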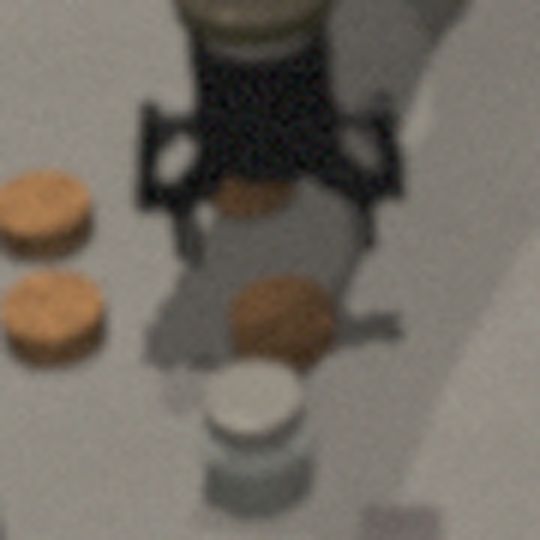

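Request:
{"name": "arm_command", "arguments": {"commands": [[[0, 0, -2, 0, 0, 0], [0, 0, -3.5, 0, 0, 0], [0, 0, -3.9, 0, 0, 0], [0, 0, -3.9, 0, 0, 0]]]}}

```text
clock: 18.5
position: [0.5546, -0.2002, 0.0096]
ee_rot: [-0.705, 0.059, -0.057, 0.705]
ft_force: [0.2, -0.2, -0.2]
grip_width: 0.994
```

Request:
{"name": "arm_command", "arguments": {"commands": [[[0, 0, 0, 0, 0, 0], [0, 0, 0, 0, 0, 0], [0, 0, 0, 0, 0, 0], [0, 0, 0, 0, 0, 0], [0, 0, 0, 0, 0, 0], [0, 0, 0, 0, 0, 0], [0, 0, 1, 0, 0, 0], [0, 0, 3, 0, 0, 0], [0, 0, 7, 0, 0, 0], [0, 0, 12, 0, 0, 0], [0, 0, 17, 0, 0, 0], [0, 0, 22, 0, 0, 0], [0, 0, 22, 0, 0, 0]]], "claw": 4, "newtons": 45}}

```text
clock: 19.8
position: [0.5578, -0.2019, 0.2386]
ee_rot: [0.705, -0.054, 0.062, -0.704]
ft_force: [0.1, -0.9, -2.0]
grip_width: 0.677
```

```bash
python3 look.py scene .555 -.2 .25 45 i4
```

```text
19.85 [ 0.55669067 -0.20114673  0.2347514 ] [ 0.11562614 -0.23537783 -1.32922703] [ 0.01633612 -0.00252702 -0.01899775] 0.6815658652695986 origin 186 140 scale 6
```

View pics/i4.png

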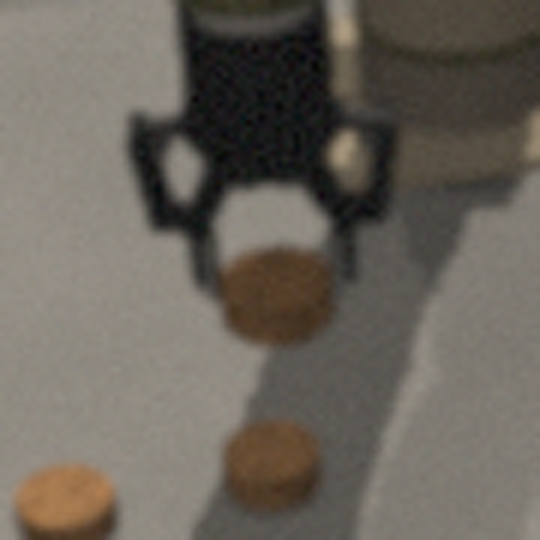

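Request:
{"name": "arm_command", "arguments": {"commands": [[[-0.5, 4, 0, 0, 0, 0], [-1, 8, 0, 0, 0, 0], [-1.5, 12, 0, 0, 0, 0], [-2, 16, 0, 0, 0, 0], [-2.5, 20, 0, 0, 0, 0], [-2.8, 23, 0, 0, 0, 0], [-2.8, 23, -3, 0, 0, 0], [-2.8, 23, -6.5, 0, 0, 0], [-2.8, 23, -8, 0, 0, 0], [-2.8, 23, -8, 0, 0, 0], [-2.8, 23, -8, 0, 0, 0], [-2.8, 23, -8, 0, 0, 0]]]}}

```text
clock: 21.05
position: [0.5278, 0.0297, 0.1514]
ee_rot: [-0.705, 0.057, -0.058, 0.705]
ft_force: [0.5, -0.1, -0.0]
grip_width: 0.673
```

```bash
python3 look.py scene .527 .03 .13 40 i5; python3 look.py top .527 .03 .13 40 i5t
```

```text
21.1 [0.52782422 0.02975548 0.15144112] [-0.6344043   0.16122287 -0.60858292] [-0.02731999  0.02354357  0.0111401 ] 0.6759880123085601 origin 259 160 scale 7
21.15 [0.52778881 0.0297577  0.15137146] [-0.2740112  -0.48326773 -0.69770074] [-0.01598685 -0.00941719  0.00253631] 0.6773040420255128 origin 233 160 scale 7
```

View pics/i5.png

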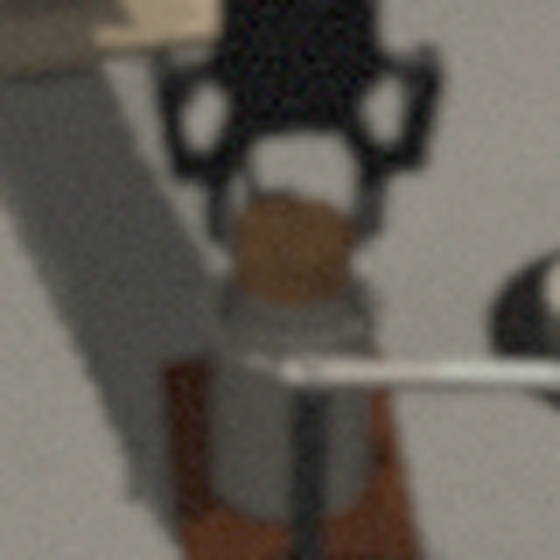

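View pics/i5t.png

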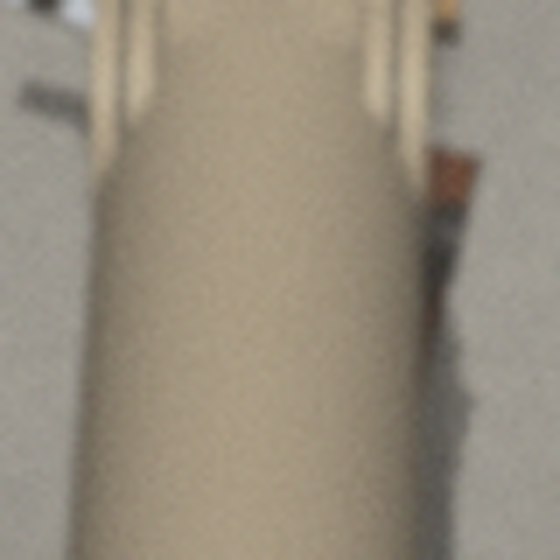

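```bash
python3 - <<'E'
from h import *
c=cam('scene'); o=manip.get_obs(); print(o['position'])
print('cake top',disc(c,(.528,.03),z=.1665))
u=proj(c,[[.5275,.03,z] for z in (0.012,.06,.124,.166)]); print(u, (u-[259,160])*7)
im=c['pixels'].astype(int)
for v in (200,205,208,212,216,220,225): print(v,[int(x) for x in im[v,284:320].sum(1)//3])
for v in (190,193,196,200): print('RB',v,[int(x) for x in (im[v,284:320,2]-im[v,284:320,0])])
E
```

```text
[0.52771066 0.02976943 0.15122331]
cake top [12.7956  0.536   0.029 ]
[[299.27296212 227.06163826]
 [299.48843733 216.50343504]
 [299.78494855 201.82401399]
 [299.98537639 191.79987414]] [[281.91073483 469.4314678 ]
 [283.4190613  395.52404527]
 [285.49463982 292.76809795]
 [286.89763476 222.59911897]]
200 [68, 70, 71, 72, 71, 71, 73, 62, 59, 60, 62, 59, 63, 57, 60, 56, 60, 56, 56, 55, 50, 50, 54, 56, 58, 68, 84, 100, 119, 131, 134, 132, 136, 134, 136, 133]
205 [71, 71, 70, 72, 76, 70, 62, 58, 64, 66, 68, 69, 73, 69, 72, 75, 70, 78, 77, 77, 74, 75, 73, 72, 69, 71, 68, 81, 99, 116, 131, 132, 135, 133, 134, 131]
208 [69, 68, 74, 69, 70, 72, 75, 76, 71, 74, 77, 78, 79, 79, 81, 83, 88, 88, 86, 84, 91, 86, 86, 79, 76, 76, 72, 76, 98, 123, 132, 135, 133, 133, 133, 134]
212 [36, 34, 35, 34, 38, 53, 63, 67, 72, 80, 87, 95, 100, 101, 112, 128, 146, 143, 129, 125, 133, 144, 155, 157, 153, 155, 155, 152, 150, 153, 156, 156, 157, 158, 159, 160]
216 [32, 30, 33, 32, 39, 57, 63, 66, 69, 71, 73, 72, 75, 74, 75, 70, 67, 52, 53, 55, 57, 56, 61, 70, 70, 72, 69, 67, 67, 67, 80, 102, 123, 128, 125, 128]
[... 184 characters left out ...]
3, 63, 71, 73, 73, 70, 75, 72, 73, 68, 58, 42, 35, 37, 44, 51, 65, 71, 71, 71, 65, 59, 48, 44, 40, 62, 91, 120, 132, 137]
RB 190 [11, 12, 13, 10, 4, 5, 4, 5, 13, 24, 33, 39, 41, 42, 37, 40, 38, 37, 42, 44, 40, 42, 33, 25, 19, 12, 8, 2, 3, 5, 11, 13, 16, 14, 15, 15]
RB 193 [6, 10, 10, 10, 9, 6, 0, 6, 19, 33, 39, 42, 39, 41, 41, 43, 44, 44, 40, 42, 41, 39, 39, 40, 37, 23, 12, 8, 8, 8, 12, 13, 13, 12, 12, 14]
RB 196 [7, 5, 6, 8, 10, 9, 11, 9, 20, 33, 38, 39, 44, 41, 37, 37, 40, 44, 46, 42, 38, 37, 41, 36, 27, 16, 15, 13, 16, 14, 14, 12, 15, 13, 15, 14]
RB 200 [6, 6, 6, 5, 6, 10, 5, 8, 19, 29, 33, 39, 41, 41, 40, 39, 34, 36, 38, 35, 34, 34, 27, 32, 26, 16, 10, 11, 14, 14, 14, 14, 14, 12, 15, 14]
```

Request:
{"name": "arm_command", "arguments": {"commands": [[[0, 0, -1, 0, 0, 0], [0, 0, -2, 0, 0, 0], [0, 0, -2.4, 0, 0, 0], [0, 0, -2.4, 0, 0, 0], [0, 0, -2.4, 0, 0, 0]]]}}

```text
clock: 21.7
position: [0.5272, 0.0297, 0.1262]
ee_rot: [0.705, -0.058, 0.058, -0.705]
ft_force: [-0.1, 0.4, -0.4]
grip_width: 0.68
```

Request:
{"name": "arm_command", "arguments": {"commands": [[[0, 0, -0.2, 0, 0, 0], [0, 0, -0.4, 0, 0, 0], [0, 0, -0.4, 0, 0, 0]]]}}

```text
clock: 22.0
position: [0.5271, 0.0298, 0.1221]
ee_rot: [-0.705, 0.058, -0.058, 0.705]
ft_force: [-0.8, 0.9, -1.4]
grip_width: 0.673
```

```bash
python3 look.py scene .527 .03 .13 30 i6
```

```text
22.05 [0.52715374 0.02974162 0.12226496] [-0.37934231  0.14029185  0.05599235] [ 0.00774901 -0.06147983  0.0102742 ] 0.6757283582682397 origin 269 170 scale 10
```

View pics/i6.png

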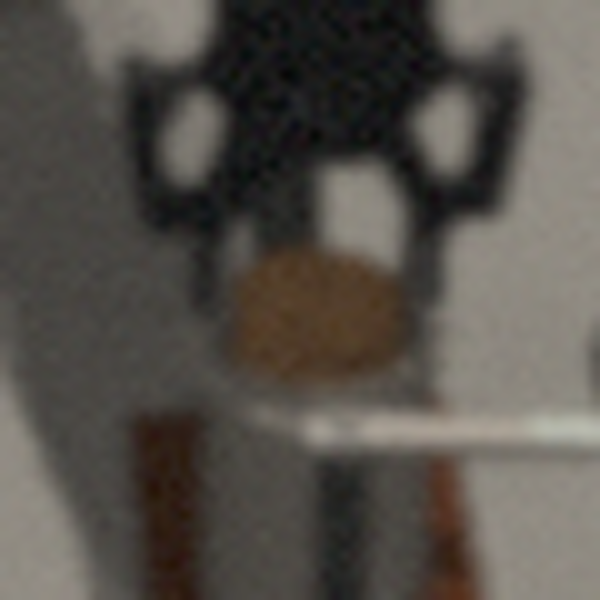

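Request:
{"name": "arm_command", "arguments": {"commands": [[[0, 0, -0.15, 0, 0, 0], [0, 0, -0.3, 0, 0, 0], [0, 0, -0.3, 0, 0, 0]]]}}

```text
clock: 22.35
position: [0.5271, 0.0298, 0.1191]
ee_rot: [-0.705, 0.058, -0.058, 0.705]
ft_force: [-0.2, 0.2, -0.8]
grip_width: 0.677
```

Request:
{"name": "arm_command", "arguments": {"commands": [[[0, 0, -0.15, 0, 0, 0], [0, 0, -0.3, 0, 0, 0], [0, 0, -0.3, 0, 0, 0]]]}}

```text
clock: 22.65
position: [0.5272, 0.0299, 0.1162]
ee_rot: [-0.705, 0.058, -0.058, 0.705]
ft_force: [-0.1, 0.4, -1.3]
grip_width: 0.676
```

Request:
{"name": "arm_command", "arguments": {"commands": [[[0, 0, 0, 0, 0, 0], [0, 0, 0, 0, 0, 0], [0, 0, 0, 0, 0, 0], [0, 0, 0, 0, 0, 0], [0, 0, 0.5, 0, 0, 0], [0, 0, 2, 0, 0, 0], [0, 0, 5, 0, 0, 0], [0, 0, 9, 0, 0, 0], [0, 0, 12, 0, 0, 0], [-3, -4, 13, 0, 0, -8], [-6, -8, 13, 0, 0, -16], [-9, -12, 13, 0, 0, -24], [-11, -16, 13, 0, 0, -32], [-11.2, -20, 13, 0, 0, -40], [-11.2, -22.9, 13, 0, 0, -48], [-11.2, -22.9, 13, 0, 0, -56], [-11.2, -22.9, 13, 0, 0, -64], [-11.2, -22.9, 13, 0, 0, -72], [-11.2, -22.9, 13, 0, 0, -80], [-11.2, -22.9, 13, 0, 0, -88]]], "claw": 8.5}}

```text
clock: 24.65
position: [0.4148, -0.2001, 0.2469]
ee_rot: [0.465, -0.533, 0.533, -0.465]
ft_force: [0.3, 0.9, 0.3]
grip_width: 0.997
```

```bash
cat > tube.py <<'E'
import sys
from h import *
c=cam('top'); W=cloud(c); P=W.reshape(-1,3)
k=(np.hypot(P[:,0]-.527,P[:,1]-.03)<.027)&(P[:,2]<.2)
Q=P[k]; print('z pct',np.round(np.percentile(Q[:,2],[5,25,50,75,95]),4))
m=Q[abs(Q[:,2]-np.median(Q[:,2]))<.012]
A=np.c_[m[:,:2]-[.527,.03],np.ones(len(m))]; s=np.linalg.lstsq(A,m[:,2],rcond=None)[0]; print('tilt deg',np.degrees(np.arctan(s[:2])),'z0',s[2])
print('disc fit',disc(c,(.528,.03),z=s[2]-.002))
allcakes(); print(manip.get_obs()['position'],manip.get_obs()['clock'])
u=proj(c,[[.527,.03,.1]])[0].astype(int); im=c['pixels'][u[1]-25:u[1]+25,u[0]-25:u[0]+25]
cv2.imwrite('pics/'+sys.argv[1]+'.png',cv2.resize(im,None,fx=10,fy=10,interpolation=2))
E
python3 tube.py t1
```

```text
z pct [0.0595 0.0622 0.064  0.0661 0.0688]
tilt deg [ 1.70950917 -0.01687912] z0 0.0640077390676209
disc fit [3.12263e+01 5.30000e-01 2.90000e-02]
top 251 [41.14    0.5618  0.3783] 0.0261
scene 132 [31.5245  0.5647  0.3798] 0.0231
scene 140 [31.4539  0.429  -0.3233] 0.0233
scene 166 [33.0358  0.5236 -0.3257] 0.0231
[ 0.41490643 -0.19991683  0.24677839] 24.8
```

View pics/t1.png

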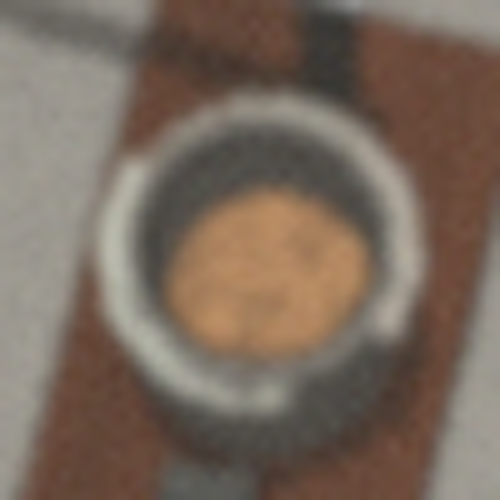

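Request:
{"name": "arm_command", "arguments": {"commands": [[[0, 0, -4, 0, 0, 0], [0, 0, -9, 0, 0, 0], [0, 0, -14, 0, 0, 0], [0, 0, -17, 0, 0, 0], [0, 0, -17, 0, 0, 0], [0, 0, -17, 0, 0, 0]]]}}

```text
clock: 25.4
position: [0.4154, -0.1998, 0.0773]
ee_rot: [0.467, -0.531, 0.531, -0.467]
ft_force: [0.9, -0.5, 0.8]
grip_width: 0.992
```

```bash
python3 look.py scene .415 -.2 .05 45 j1
```

```text
25.45 [ 0.41621911 -0.19985311  0.07808103] [-0.07625457  0.47850806  0.53523892] [-0.03303139 -0.05580705 -0.05611535] 0.9942683375473007 origin 184 164 scale 6
```

View pics/j1.png

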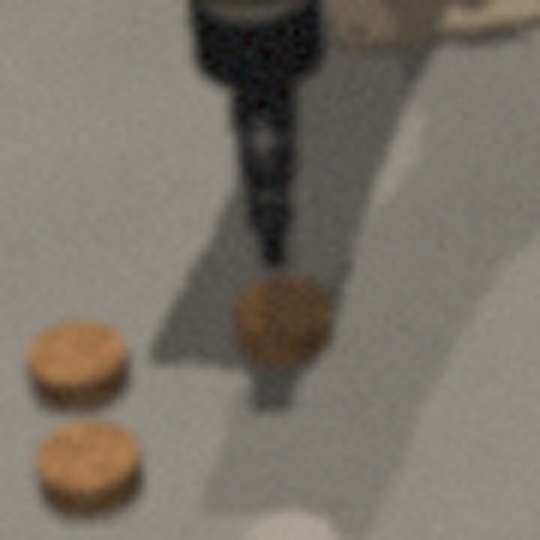

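Request:
{"name": "arm_command", "arguments": {"commands": [[[0, 0, -3, 0, 0, 0], [0, 0, -5, 0, 0, 0], [0, 0, -6.3, 0, 0, 0], [0, 0, -6.75, 0, 0, 0], [0, 0, -6.75, 0, 0, 0]]]}}

```text
clock: 25.95
position: [0.4158, -0.1994, 0.0095]
ee_rot: [0.467, -0.531, 0.531, -0.467]
ft_force: [0.4, 0.1, 0.4]
grip_width: 0.996
```

Request:
{"name": "arm_command", "arguments": {"commands": [[[0, 0, 0, 0, 0, 0], [0, 0, 0, 0, 0, 0], [0, 0, 0, 0, 0, 0], [0, 0, 0, 0, 0, 0], [0, 0, 0, 0, 0, 0], [0, 0, 0, 0, 0, 0], [0, 0, 0, 0, 0, 0]]], "claw": 5, "newtons": 20}}

```text
clock: 26.65
position: [0.4159, -0.1994, 0.0098]
ee_rot: [0.466, -0.531, 0.531, -0.467]
ft_force: [-2.3, 0.3, 6.5]
grip_width: 0.691
```

Request:
{"name": "arm_command", "arguments": {"commands": [[[0, 0, 0, 0, 0, 0], [0, 0, 0, 0, 0, 0], [0, 0, 0, 0, 0, 0], [0, 0, 0, 0, 0, 0], [0, 0, 2.5, 0, 0, 0], [0, 0, 4, 0, 0, 0], [0, 0, 4, 0, 0, 8], [0, 0, 4, 0, 0, 16], [0, 0, 4, 0, 0, 24], [0, 0, 4, 0, 0, 32], [0, 0, 4, 0, 0, 40], [0, 0, 4, 0, 0, 48], [0, 0, 4, 0, 0, 56], [0, 0, 4, 0, 0, 64], [0, 0, 4, 0, 0, 72], [0, 0, 4, 0, 0, 80], [0, 0, 4, 0, 0, 88], [0, 0, 4, 0, 0, 88], [0, 0, 4, 0, 0, 88]]], "claw": 8.5}}

```text
clock: 28.55
position: [0.4151, -0.1993, 0.0488]
ee_rot: [-0.705, 0.059, -0.059, 0.705]
ft_force: [0.1, 1.1, -0.0]
grip_width: 0.996
```

```bash
python3 look.py scene .415 -.2 .05 45 j2
```

```text
28.6 [ 0.41517441 -0.1993035   0.04881341] [-0.55728098 -0.38452208 -0.17968155] [ 0.01720732 -0.02632199  0.02222676] 0.9958920748688658 origin 184 164 scale 6
```

View pics/j2.png

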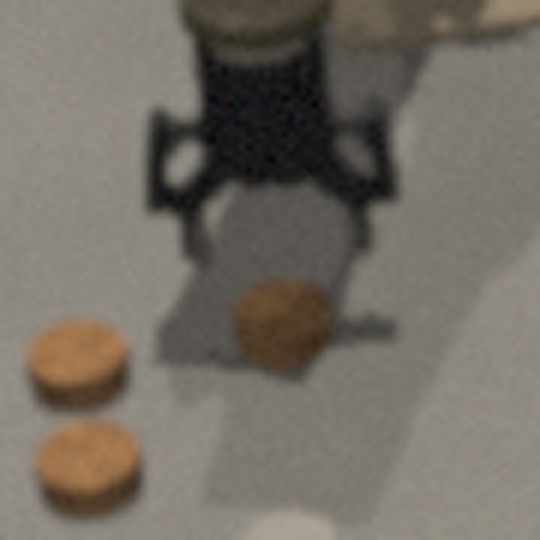

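Request:
{"name": "arm_command", "arguments": {"commands": [[[0, 0, -2, 0, 0, 0], [0, 0, -3.5, 0, 0, 0], [0, 0, -3.9, 0, 0, 0], [0, 0, -3.9, 0, 0, 0]]]}}

```text
clock: 29.0
position: [0.4148, -0.1992, 0.0095]
ee_rot: [-0.705, 0.059, -0.058, 0.705]
ft_force: [0.0, -0.4, 0.8]
grip_width: 0.992
```

Request:
{"name": "arm_command", "arguments": {"commands": [[[0, 0, 0, 0, 0, 0], [0, 0, 0, 0, 0, 0], [0, 0, 0, 0, 0, 0], [0, 0, 0, 0, 0, 0], [0, 0, 0, 0, 0, 0], [0, 0, 0, 0, 0, 0], [0, 0, 1, 0, 0, 0], [0, 0, 3, 0, 0, 0], [0, 0, 7, 0, 0, 0], [0, 0, 12, 0, 0, 0], [0, 0, 17, 0, 0, 0], [0, 0, 21, 0, 0, 0], [0, 0, 21, 0, 0, 0]]], "claw": 4, "newtons": 45}}

```text
clock: 30.3
position: [0.4175, -0.2004, 0.2261]
ee_rot: [0.705, -0.055, 0.062, -0.704]
ft_force: [-1.3, 0.5, -1.5]
grip_width: 0.681
```

Request:
{"name": "arm_command", "arguments": {"commands": [[[2, 4, 0, 0, 0, 0], [4, 8, 0, 0, 0, 0], [6, 12, 0, 0, 0, 0], [8, 16, 0, 0, 0, 0], [10, 20, 0, 0, 0, 0], [11.2, 22.9, 0, 0, 0, 0], [11.2, 22.9, -2.5, 0, 0, 0], [11.2, 22.9, -5, 0, 0, 0], [11.2, 22.9, -7, 0, 0, 0], [11.2, 22.9, -7, 0, 0, 0], [11.2, 22.9, -7, 0, 0, 0], [11.2, 22.9, -7, 0, 0, 0]]]}}

```text
clock: 31.5
position: [0.5279, 0.0297, 0.1512]
ee_rot: [-0.705, 0.057, -0.059, 0.705]
ft_force: [-0.5, -0.7, -1.1]
grip_width: 0.677
```

```bash
python3 look.py scene .527 .03 .13 40 j3
```

```text
31.55 [0.52791097 0.02974801 0.15123551] [ 0.8544211  -0.56596431 -1.77713207] [0.00196095 0.03305391 0.00873293] 0.675864235472564 origin 259 160 scale 7
```

View pics/j3.png

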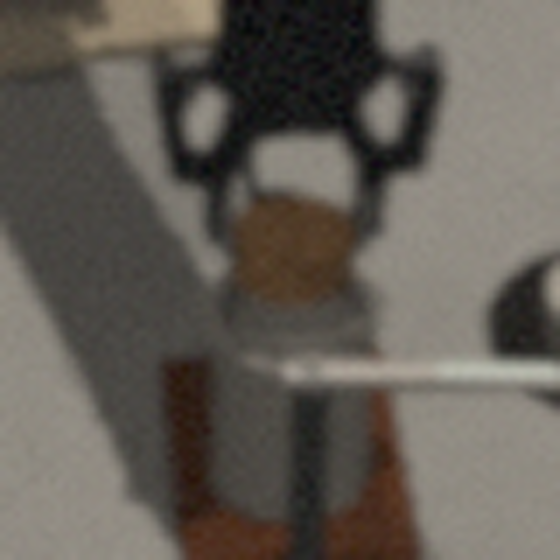

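Same as last time. Lower in steps to TCP 0.116.

Request:
{"name": "arm_command", "arguments": {"commands": [[[0, 0, -1, 0, 0, 0], [0, 0, -2, 0, 0, 0], [0, 0, -2.8, 0, 0, 0], [0, 0, -2.8, 0, 0, 0], [0, 0, -2.8, 0, 0, 0]]]}}

```text
clock: 32.05
position: [0.527, 0.0297, 0.1215]
ee_rot: [0.705, -0.058, 0.058, -0.705]
ft_force: [-0.7, -0.5, -0.9]
grip_width: 0.677
```

Request:
{"name": "arm_command", "arguments": {"commands": [[[0, 0, -0.2, 0, 0, 0], [0, 0, -0.4, 0, 0, 0], [0, 0, -0.6, 0, 0, 0], [0, 0, -0.7, 0, 0, 0], [0, 0, -0.7, 0, 0, 0]]]}}

```text
clock: 32.55
position: [0.5275, 0.0302, 0.1151]
ee_rot: [-0.705, 0.057, -0.058, 0.705]
ft_force: [0.1, 2.1, 0.7]
grip_width: 0.677
```

Request:
{"name": "arm_command", "arguments": {"commands": [[[0, 0, 0, 0, 0, 0], [0, 0, 0, 0, 0, 0], [0, 0, 0, 0, 0, 0], [0, 0, 0, 0, 0, 0], [0, 0, 0.5, 0, 0, 0], [0, 0, 2, 0, 0, 0], [0, 0, 5, 0, 0, 0], [0, 0, 9, 0, 0, 0], [0, 0, 12, 0, 0, 0], [-0.5, -4, 13, 0, 0, -8], [-0.5, -8, 13, 0, 0, -16], [-0.5, -12, 13, 0, 0, -24], [-0.5, -16, 13, 0, 0, -32], [-0.5, -20, 13, 0, 0, -40], [-0.5, -24, 13, 0, 0, -48], [-0.5, -28, 13, 0, 0, -56], [-0.5, -32, 13, 0, 0, -64], [-0.5, -35.7, 13, 0, 0, -72], [-0.5, -35.7, 13, 0, 0, -80], [-0.5, -35.7, 13, 0, 0, -88]]], "claw": 8.5}}

```text
clock: 34.55
position: [0.521, -0.3293, 0.2448]
ee_rot: [-0.465, 0.533, -0.533, 0.464]
ft_force: [-0.0, 0.2, 0.2]
grip_width: 0.996
```

```bash
python3 tube.py t2;  python3 look.py scene .47 -.3 .05 45 k1
```

```text
z pct [0.0836 0.0867 0.0886 0.0907 0.0938]
tilt deg [ 0.49070845 -0.95949534] z0 0.08860430045025162
disc fit [4.64039e+01 5.30000e-01 3.00000e-02]
top 255 [40.8126  0.5616  0.378 ] 0.0264
scene 136 [32.2254  0.5644  0.3804] 0.0234
scene 97 [15.8903  0.431  -0.323 ] 0.0241
scene 141 [23.3837  0.5239 -0.326 ] 0.0233
[ 0.52186368 -0.32744895  0.24484378] 34.7
34.75 [ 0.522034   -0.32722872  0.24491087] [-0.99137717  0.09759753  0.33955779] [-0.03510956 -0.05011731 -0.0094082 ] 0.9954528938278107 origin 158 178 scale 6
```

View pics/t2.png

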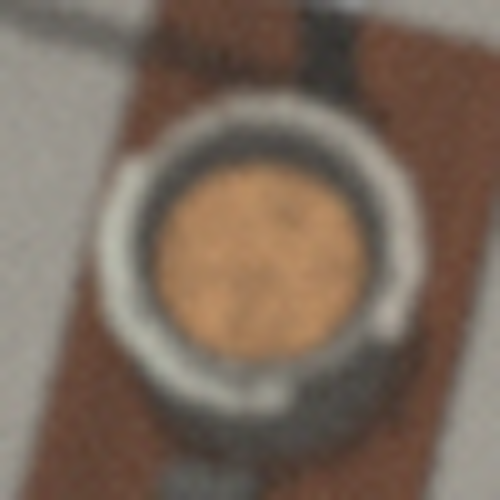

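View pics/k1.png

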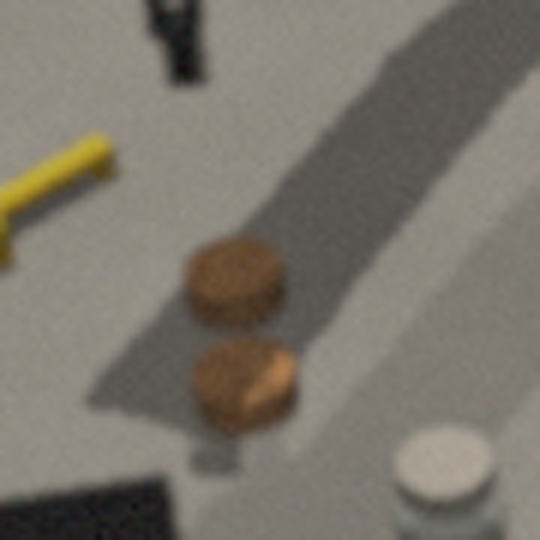

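Request:
{"name": "arm_command", "arguments": {"commands": [[[0, 0, -4, 0, 0, -8], [0, 0, -8, 0, 0, -16], [0, 0, -12, 0, 0, -24], [0, 0, -15, 0, 0, -32], [0, 0, -17, 0, 0, -40], [0, 0, -17, 0, 0, -48], [0, 0, -17, 0, 0, -48], [0, 0, -17, 0, 0, -48]]]}}

```text
clock: 35.55
position: [0.5225, -0.3273, 0.0753]
ee_rot: [0.212, -0.674, 0.675, -0.213]
ft_force: [-0.7, 0.2, -0.0]
grip_width: 0.993
```

```bash
python3 look.py scene .52 -.32 .05 45 k2
```

```text
35.6 [ 0.52260169 -0.32734951  0.07548805] [ 0.03553096 -0.04058206  0.48172663] [-0.00456723 -0.00735184 -0.05827679] 0.9947909814838367 origin 153 188 scale 6
```

View pics/k2.png

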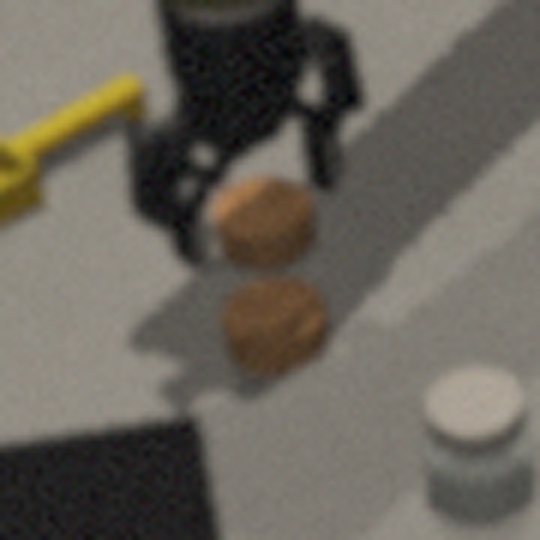

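Request:
{"name": "arm_command", "arguments": {"commands": [[[0, 0, -3, 0, 0, 0], [0, 0, -5, 0, 0, 0], [0, 0, -6.1, 0, 0, 0], [0, 0, -6.5, 0, 0, 0], [0, 0, -6.5, 0, 0, 0]]]}}

```text
clock: 36.1
position: [0.5223, -0.3274, 0.0102]
ee_rot: [0.211, -0.675, 0.675, -0.211]
ft_force: [-1.1, -0.2, -0.4]
grip_width: 1.001
```

Request:
{"name": "arm_command", "arguments": {"commands": [[[0, 0, 0, 0, 0, 0], [0, 0, 0, 0, 0, 0], [0, 0, 0, 0, 0, 0], [0, 0, 0, 0, 0, 0], [0, 0, 0, 0, 0, 0], [0, 0, 0, 0, 0, 0], [0, 0, 0, 0, 0, 0]]], "claw": 5, "newtons": 20}}

```text
clock: 36.8
position: [0.5228, -0.3276, 0.011]
ee_rot: [0.21, -0.675, 0.675, -0.211]
ft_force: [-0.1, 0.6, 7.2]
grip_width: 0.688
```

Request:
{"name": "arm_command", "arguments": {"commands": [[[0, 0, 0, 0, 0, 0], [0, 0, 0, 0, 0, 0], [0, 0, 0, 0, 0, 0], [0, 0, 0, 0, 0, 0], [0, 0, 2.5, 0, 0, 0], [0, 0, 4, 0, 0, 0], [0, 0, 4, 0, 0, 8], [0, 0, 4, 0, 0, 16], [0, 0, 4, 0, 0, 24], [0, 0, 4, 0, 0, 32], [0, 0, 4, 0, 0, 40], [0, 0, 4, 0, 0, 48], [0, 0, 4, 0, 0, 56], [0, 0, 4, 0, 0, 64], [0, 0, 4, 0, 0, 72], [0, 0, 4, 0, 0, 80], [0, 0, 4, 0, 0, 88], [0, 0, 4, 0, 0, 90], [0, 0, 4, 0, 0, 90]]], "claw": 8.5}}

```text
clock: 38.7
position: [0.5223, -0.3275, 0.0502]
ee_rot: [-0.626, 0.328, -0.329, 0.626]
ft_force: [-0.5, -0.2, -0.8]
grip_width: 0.998
```

```bash
python3 look.py scene .52 -.32 .05 45 k3
```

```text
38.75 [ 0.52227303 -0.32748175  0.05016284] [-0.89499825 -0.32663637  0.20787999] [-0.06098307 -0.00316353 -0.01208405] 0.9935221068491832 origin 153 188 scale 6
```

View pics/k3.png

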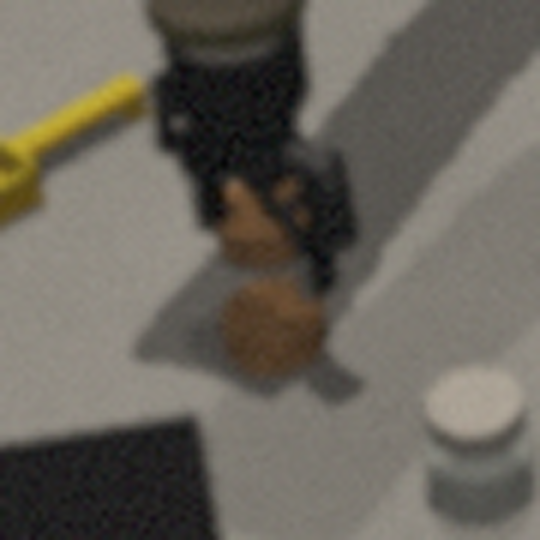

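Request:
{"name": "arm_command", "arguments": {"commands": [[[0, 0, -2, 0, 0, 0], [0, 0, -3.5, 0, 0, 0], [0, 0, -4, 0, 0, 0], [0, 0, -4, 0, 0, 0]]]}}

```text
clock: 39.15
position: [0.5216, -0.327, 0.0089]
ee_rot: [0.626, -0.329, 0.328, -0.626]
ft_force: [-0.9, -0.0, 0.5]
grip_width: 0.992
```

Request:
{"name": "arm_command", "arguments": {"commands": [[[0, 0, 0, 0, 0, 0], [0, 0, 0, 0, 0, 0], [0, 0, 0, 0, 0, 0], [0, 0, 0, 0, 0, 0], [0, 0, 0, 0, 0, 0], [0, 0, 0, 0, 0, 0], [0, 0, 1, 0, 0, 0], [0, 0, 3, 0, 0, 0], [0, 0, 7, 0, 0, 0], [0, 0, 12, 0, 0, 0], [0, 0, 17, 0, 0, 0], [0, 0, 21, 0, 0, 0], [0, 0, 21, 0, 0, 0]]], "claw": 4, "newtons": 45}}

```text
clock: 40.45
position: [0.5243, -0.329, 0.2273]
ee_rot: [-0.626, 0.325, -0.333, 0.626]
ft_force: [-0.5, -0.2, -1.3]
grip_width: 0.675
```

Request:
{"name": "arm_command", "arguments": {"commands": [[[0, 4, 0, 0, 0, 5], [0, 8, 0, 0, 0, 10], [0, 12, 0, 0, 0, 15], [0, 16, 0, 0, 0, 20], [0, 20, 0, 0, 0, 25], [0, 24, 0, 0, 0, 30], [0.2, 28, 0, 0, 0, 36], [0.4, 32, 0, 0, 0, 41], [0.5, 35.7, 0, 0, 0, 46], [0.5, 35.7, -2.5, 0, 0, 46], [0.5, 35.7, -5, 0, 0, 46], [0.5, 35.7, -7, 0, 0, 46], [0.5, 35.7, -7, 0, 0, 46], [0.5, 35.7, -7, 0, 0, 46], [0.5, 35.7, -7, 0, 0, 46]]]}}

```text
clock: 41.95
position: [0.5279, 0.0297, 0.1512]
ee_rot: [-0.705, 0.057, -0.059, 0.705]
ft_force: [1.1, -0.4, -1.3]
grip_width: 0.674
```

```bash
python3 look.py scene .527 .03 .13 40 k4
```

```text
42.0 [0.52793324 0.02976875 0.15122754] [-0.27812531  0.14447902 -1.13242177] [-0.04572761 -0.00719772 -0.03288778] 0.6773726208151285 origin 259 160 scale 7
```

View pics/k4.png

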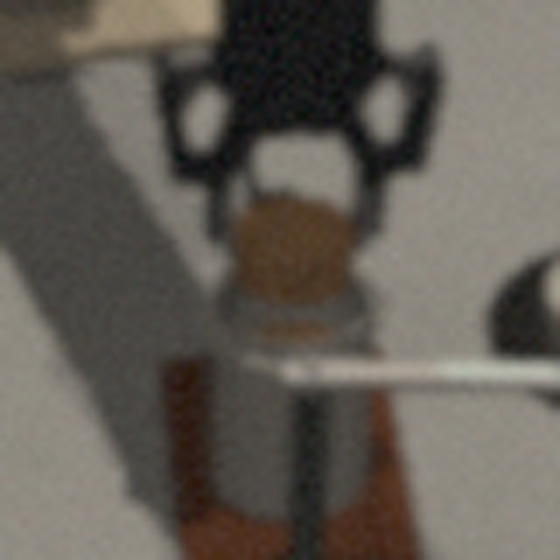

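Request:
{"name": "arm_command", "arguments": {"commands": [[[0, 0, -1, 0, 0, 0], [0, 0, -2, 0, 0, 0], [0, 0, -2.8, 0, 0, 0], [0, 0, -2.8, 0, 0, 0], [0, 0, -2.8, 0, 0, 0]]]}}

```text
clock: 42.5
position: [0.5271, 0.0297, 0.1216]
ee_rot: [0.705, -0.058, 0.058, -0.705]
ft_force: [-0.5, -0.4, 0.2]
grip_width: 0.677
```

Request:
{"name": "arm_command", "arguments": {"commands": [[[0, 0, -0.2, 0, 0, 0], [0, 0, -0.4, 0, 0, 0], [0, 0, -0.6, 0, 0, 0], [0, 0, -0.7, 0, 0, 0], [0, 0, -0.7, 0, 0, 0]]]}}

```text
clock: 43.0
position: [0.5275, 0.0302, 0.1151]
ee_rot: [-0.705, 0.057, -0.058, 0.705]
ft_force: [-0.3, 1.8, 1.1]
grip_width: 0.68
```

Request:
{"name": "arm_command", "arguments": {"commands": [[[0, 0, 0, 0, 0, 0], [0, 0, 0, 0, 0, 0], [0, 0, 0, 0, 0, 0], [0, 0, 0, 0, 0, 0], [0, 0, 0.5, 0, 0, 0], [0, 0, 2, 0, 0, 0], [0, 0, 5, 0, 0, 0], [0, 0, 9, 0, 0, 0], [0, 0, 12, 0, 0, 0], [0, -4, 15, 0, 0, 0], [0, -8, 15, 0, 0, 0], [0, -12, 15, 0, 0, 0], [0, -16, 15, 0, 0, 0], [0, -20, 15, 0, 0, 0], [0, -20, 15, 0, 0, 0]]], "claw": 8.5}}

```text
clock: 44.5
position: [0.5254, -0.1772, 0.265]
ee_rot: [0.705, -0.061, 0.061, -0.703]
ft_force: [-0.8, 0.4, 0.0]
grip_width: 0.997
```

```bash
python3 tube.py t3;  python3 look.py scene .53 .08 .13 45 l1; python3 look.py top .55 .08 .13 45 l1t
```

```text
z pct [0.1082 0.1116 0.1137 0.1162 0.119 ]
tilt deg [ 0.68437073 -0.02134438] z0 0.11384760380188445
disc fit [4.88084e+01 5.29000e-01 3.00000e-02]
top 255 [41.0668  0.5617  0.3781] 0.0259
top 280 [46.0386  0.4273 -0.3262] 0.0267
scene 133 [31.6646  0.5639  0.3807] 0.0234
scene 137 [31.8361  0.4294 -0.3237] 0.0233
[ 0.52702241 -0.17002359  0.26480103] 44.65
44.7 [ 0.52723313 -0.16932998  0.26480399] [-0.1282959   0.77900349  0.33482033] [ 0.04426706  0.03888874 -0.05542721] 0.9961473364204392 origin 269 153 scale 6
44.75 [ 0.52734241 -0.16899571  0.26483348] [-0.52205374 -0.2716219   0.45724852] [ 0.00319137 -0.02252843  0.00215172] 0.9976919853003666 origin 211 145 scale 6
```

View pics/t3.png

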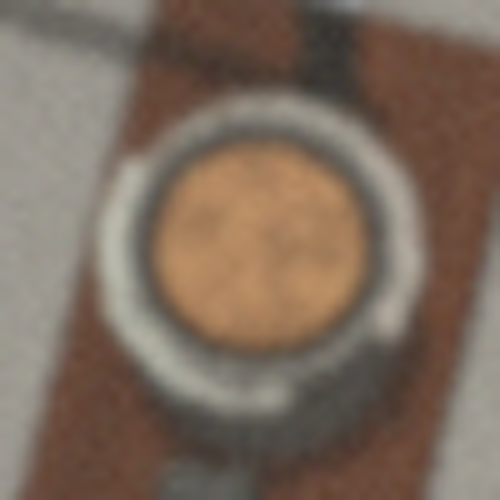

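View pics/l1.png

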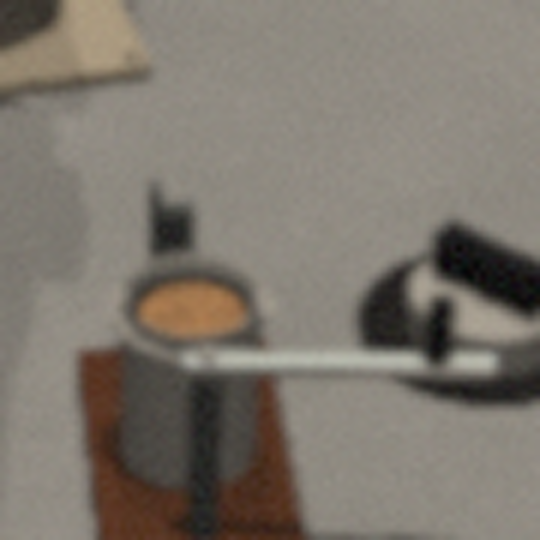

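View pics/l1t.png

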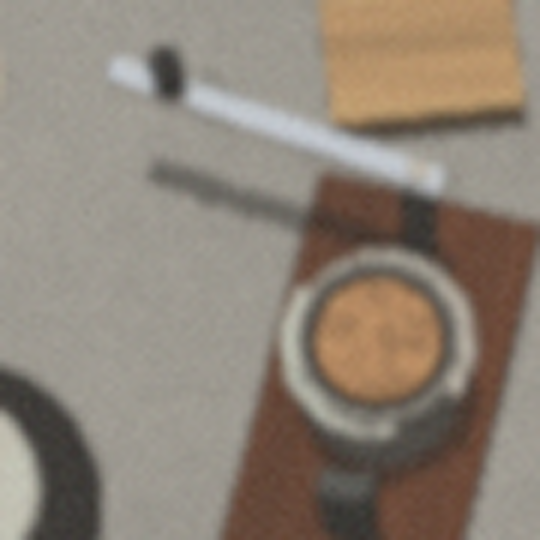

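Request:
{"name": "arm_command", "arguments": {"commands": [[[1, 3, 0, 0, 0, -8], [2, 6, 0, 0, 0, -16], [3, 9, 0, 0, 0, -24], [4, 12, 0, 0, 0, -32], [5, 15, 0, 0, 0, -40], [6, 18, 0, 0, 0, -48], [7.5, 21, 0, 0, 0, -56], [9, 24, 0, 0, 0, -64], [10, 27, 0, 0, 0, -72], [10.9, 30.7, 0, 0, 0, -80], [10.9, 30.7, 0, 0, 0, -88], [10.9, 30.7, 0, 0, 0, -95], [10.9, 30.7, -4, 0, 0, -95], [10.9, 30.7, -6, 0, 0, -95], [10.9, 30.7, -6, 0, 0, -95], [10.9, 30.7, -6, 0, 0, -95]]], "claw": 4.5}}

```text
clock: 46.35
position: [0.6361, 0.1377, 0.2056]
ee_rot: [-0.434, 0.558, -0.558, 0.434]
ft_force: [-0.4, 0.0, 0.9]
grip_width: 0.523
```

```bash
python3 look.py scene .62 .12 .18 40 m1; python3 look.py top .62 .12 .18 40 m1t
```

```text
46.4 [0.6366275  0.13749994 0.20640604] [ 0.74235778 -0.151281   -0.05248085] [-0.05147074 -0.01349048  0.05905241] 0.526724089283968 origin 294 160 scale 7
46.45 [0.63687167 0.13728646 0.2066955 ] [-0.30988852  0.14788003  0.69182028] [-0.01497143 -0.01133617 -0.04957549] 0.5268077249231512 origin 203 120 scale 7
```

View pics/m1.png

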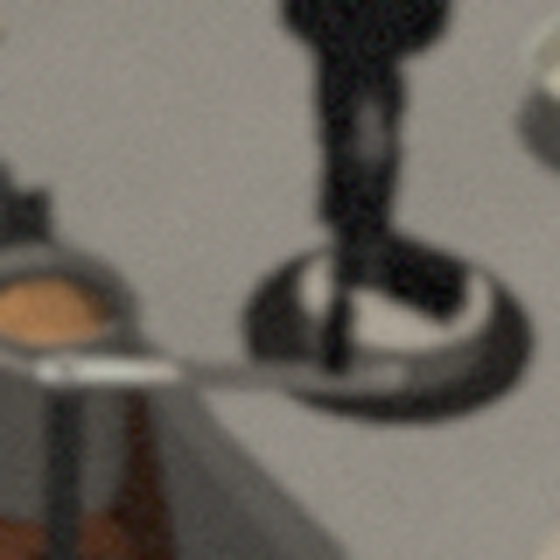

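View pics/m1t.png

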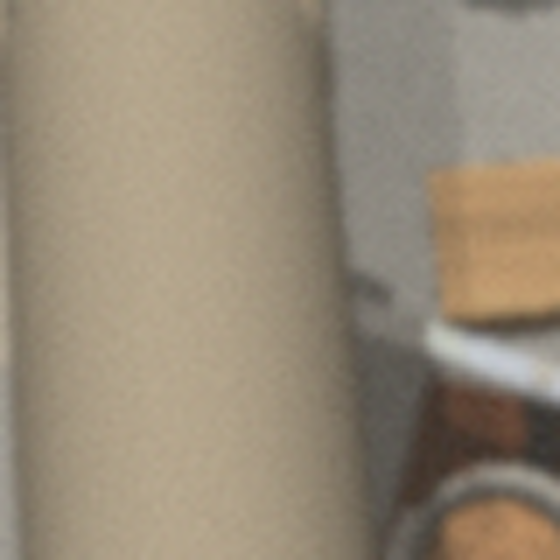

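```bash
python3 - <<'E'
from h import *
c=cam('scene'); o=manip.get_obs()
print(proj(c,[[.6358,.1383,.16],[.6358,.1383,.18],o['position'],o['position']+[0,0,.03]]))
im=c['pixels'].astype(int).sum(2)//3
for v in (180,186,192,198,201,204,207): print(v,list(map(int,im[v,332:362])))
for n in('top','scene'):
    im=cv2.imread('pics/%s0.png'%n); c2=cam(n); print(n,proj(c2,[[.6358,.1383,.18],[.6358,.1383,.14]]))
    x0,y0=(220,140) if n=='top' else (290,185)
    cv2.imwrite('pics/kn_%s.png'%n,cv2.resize(im[y0:y0+50,x0:x0+70],None,fx=8,fy=8,interpolation=0))
E
```

```text
[[341.18643167 207.68372866]
 [341.61795607 202.73938481]
 [341.96603044 196.2809604 ]
 [342.63149378 188.54887461]]
180 [140, 137, 142, 140, 141, 138, 125, 99, 58, 28, 28, 32, 43, 58, 71, 71, 65, 54, 69, 104, 127, 136, 135, 134, 136, 137, 135, 137, 137, 135]
186 [136, 136, 139, 139, 135, 138, 125, 94, 54, 27, 14, 17, 27, 27, 25, 35, 32, 46, 82, 113, 129, 132, 135, 135, 134, 132, 137, 134, 135, 135]
192 [139, 141, 139, 140, 141, 140, 134, 124, 102, 69, 36, 25, 28, 24, 30, 18, 31, 55, 85, 112, 124, 134, 136, 136, 137, 137, 137, 136, 138, 137]
198 [114, 92, 66, 45, 59, 85, 122, 130, 113, 82, 46, 27, 19, 25, 43, 40, 38, 13, 9, 16, 19, 23, 23, 32, 28, 30, 35, 41, 63, 88]
201 [43, 31, 37, 41, 76, 119, 152, 154, 133, 101, 76, 74, 89, 100, 98, 88, 68, 44, 27, 21, 12, 20, 18, 13, 18, 7, 13, 31, 78, 123]
204 [33, 36, 32, 39, 50, 78, 107, 111, 91, 48, 26, 43, 87, 125, 150, 157, 152, 148, 137, 129, 113, 90, 69, 51, 29, 33, 50, 77, 109, 133]
207 [33, 35, 34, 29, 46, 54, 65, 57, 39, 19, 11, 50, 96, 132, 151, 159, 161, 159, 156, 156, 160, 158, 154, 149, 141, 132, 130, 134, 128, 107]
top [[237.68894546 154.72116057]
 [238.88680199 159.28876323]]
scene [[341.61795607 202.73938481]
 [340.76009079 212.54994111]]
```

View pics/kn_top.png

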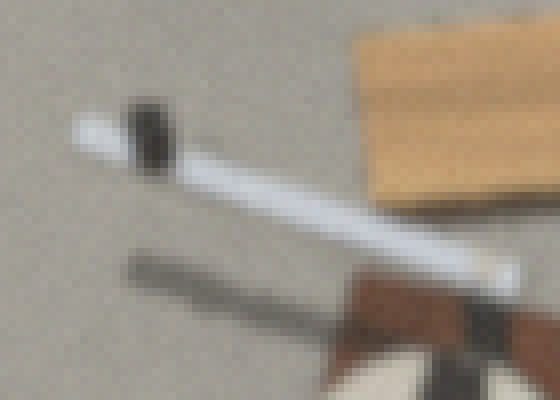

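View pics/kn_scene.png

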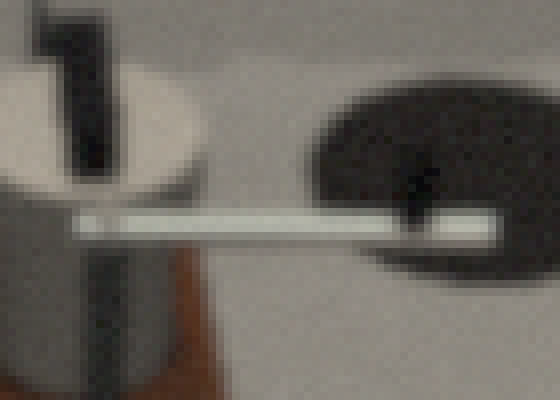

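```bash
python3 - <<'E'
from h import *
c=cam('scene'); o=manip.get_obs(); p=o['position']; print(p)
W=cloud(c); P=W.reshape(-1,3)
k=(np.hypot(P[:,0]-p[0],P[:,1]-p[1])<.07)&(P[:,2]>.19)&(P[:,2]<.26); Q=P[k]
a=np.radians(-14.3); d=np.array([np.cos(a),np.sin(a)]); e=np.array([-d[1],d[0]])
for z in np.arange(.19,.26,.01):
    q=Q[(Q[:,2]>=z)&(Q[:,2]<z+.01)]
    if len(q): r=(q[:,:2]-p[:2]); print(round(z,2),len(q),'jaw',np.round(np.percentile(r@d,[5,50,95]),4),'lat',np.round(np.percentile(r@e,[5,50,95]),4))
k=(np.hypot(P[:,0]-.636,P[:,1]-.138)<.03)&(P[:,2]>.145)&(P[:,2]<.185); Q=P[k]; print('knob',k.sum(),np.median(Q,0),Q.min(0),Q.max(0))
c=cam('top'); P=cloud(c).reshape(-1,3)
E
```

```text
[0.63664815 0.13685733 0.20589301]
0.2 4 jaw [0.0203 0.0268 0.0274] lat [-0.0042  0.0027  0.0079]
0.21 19 jaw [-0.0241  0.0269  0.0335] lat [-0.0078 -0.0027  0.0135]
0.22 22 jaw [-0.0277  0.0332  0.0365] lat [-0.0071  0.0023  0.0115]
0.23 20 jaw [-0.0211  0.0317  0.0375] lat [-0.0073 -0.0014  0.0114]
0.24 3 jaw [-0.0205  0.035   0.0409] lat [0.     0.0002 0.0066]
0.25 17 jaw [-0.0269  0.0501  0.0542] lat [-0.0103 -0.0018  0.0141]
knob 52 [0.63962698 0.13902044 0.16645544] [0.62843095 0.13335584 0.14501083] [0.64549316 0.15072317 0.18052818]
```

Request:
{"name": "arm_command", "arguments": {"commands": [[[-0.2, 0.1, -1, 0, 0, 0], [-0.2, 0.1, -2, 0, 0, 0], [-0.2, 0.1, -3, 0, 0, 0], [-0.2, 0.1, -4, 0, 0, 0], [-0.2, 0.1, -5, 0, 0, 0], [-0.2, 0.1, -5, 0, 0, 0]]]}}

```text
clock: 47.3
position: [0.6333, 0.1375, 0.1527]
ee_rot: [-0.434, 0.559, -0.558, 0.433]
ft_force: [-0.7, -0.4, 0.2]
grip_width: 0.528
```

Request:
{"name": "arm_command", "arguments": {"commands": [[[0, 0, 0, 0, 0, 0], [0, 0, 0, 0, 0, 0], [0, 0, 0, 0, 0, 0], [0, 0, 0, 0, 0, 0]]], "claw": 2.6, "newtons": 20}}

```text
clock: 47.7
position: [0.6344, 0.1378, 0.1553]
ee_rot: [0.433, -0.559, 0.559, -0.434]
ft_force: [-0.6, -0.5, 0.4]
grip_width: 0.303
```

```bash
python3 look.py scene .62 .12 .16 40 m2; python3 - <<'E'
import numpy as np
P=np.array([.6045,.0173])
for phi in range(76,176,5): 
    print(phi,np.round(P+.125*np.array([np.cos(np.radians(phi)),np.sin(np.radians(phi))]),4))
E
```

```text
47.75 [0.63438412 0.13774755 0.15516998] [ 0.38123424 -0.60875305 -0.20163493] [-0.00051544 -0.00921422 -0.00252566] 0.30183691774831556 origin 294 165 scale 7
76 [0.6347 0.1386]
81 [0.6241 0.1408]
86 [0.6132 0.142 ]
91 [0.6023 0.1423]
96 [0.5914 0.1416]
101 [0.5806 0.14  ]
106 [0.57   0.1375]
111 [0.5597 0.134 ]
116 [0.5497 0.1296]
121 [0.5401 0.1244]
126 [0.531  0.1184]
131 [0.5225 0.1116]
136 [0.5146 0.1041]
141 [0.5074 0.096 ]
146 [0.5009 0.0872]
151 [0.4952 0.0779]
156 [0.4903 0.0681]
161 [0.4863 0.058 ]
166 [0.4832 0.0475]
171 [0.481  0.0369]
```

View pics/m2.png

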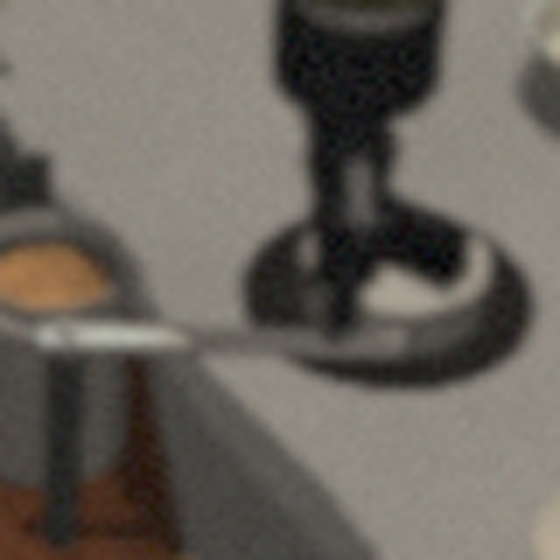

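Request:
{"name": "arm_command", "arguments": {"commands": [[[-0.5, 0.1, 0, 0, 0, 2.5], [-1.1, 0.2, 0, 0, 0, 5], [-1.6, 0.3, 0, 0, 0, 7.5], [-2.2, 0.3, 0, 0, 0, 10], [-3.2, 0.4, 0, 0, 0, 15], [-4.3, 0.3, 0, 0, 0, 20], [-5.4, 0.1, 0, 0, 0, 25], [-6.5, -0.1, 0, 0, 0, 30], [-7.5, -0.5, 0, 0, 0, 35], [-8.5, -0.9, 0, 0, 0, 40], [-9.5, -1.4, 0, 0, 0, 45], [-9.5, -1.4, 0, 0, 0, 45]]]}}

```text
clock: 48.95
position: [0.5387, 0.1231, 0.1552]
ee_rot: [-0.614, 0.35, -0.35, 0.614]
ft_force: [-0.2, 1.0, -0.3]
grip_width: 0.301
```

```bash
python3 look.py scene .57 .1 .15 40 m3
```

```text
49.0 [0.53926156 0.12360547 0.15524259] [-0.18659936  0.78005347 -0.0025431 ] [ 0.02510588  0.04662101 -0.00280375] 0.30240525686162145 origin 283 159 scale 7
```

View pics/m3.png

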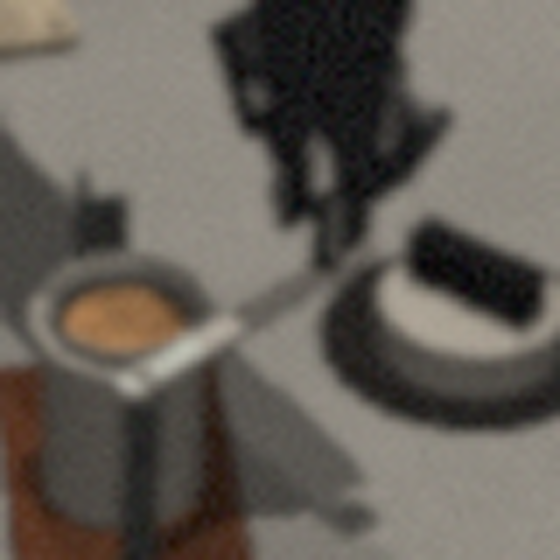

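Request:
{"name": "arm_command", "arguments": {"commands": [[[-0.9, -0.6, 0, 0, 0, 5], [-1.8, -1.3, 0, 0, 0, 10], [-2.5, -2, 0, 0, 0, 15], [-3.3, -2.8, 0, 0, 0, 20], [-3.9, -3.7, 0, 0, 0, 25], [-4.5, -4.6, 0, 0, 0, 30], [-5, -5.6, 0, 0, 0, 35], [-5.4, -6.6, 0, 0, 0, 40], [-5.4, -6.6, 0, 0, 0, 40]]]}}

```text
clock: 49.9
position: [0.4855, 0.0568, 0.155]
ee_rot: [-0.697, 0.12, -0.12, 0.697]
ft_force: [-0.6, -0.9, 0.4]
grip_width: 0.304
```

Request:
{"name": "arm_command", "arguments": {"commands": [[[-0.2, -0.5, 0, 0, 0, 2.5], [-0.3, -1, 0, 0, 0, 5], [-0.4, -1.5, 0, 0, 0, 7.5], [-0.5, -2, 0, 0, 0, 9], [-0.5, -2.2, 0, 0, 0, 9], [-0.5, -2.2, 0, 0, 0, 9]]]}}

```text
clock: 50.5
position: [0.4806, 0.036, 0.1549]
ee_rot: [-0.704, 0.065, -0.065, 0.704]
ft_force: [-0.2, -0.2, 0.3]
grip_width: 0.302
```

```bash
python3 look.py scene .52 .04 .15 40 m4
```

```text
50.55 [0.48055927 0.03608861 0.1548714 ] [-0.53216743 -0.37135856 -0.43292096] [ 0.01099458  0.03075681 -0.01014398] 0.30054583556172243 origin 262 153 scale 7
```

View pics/m4.png

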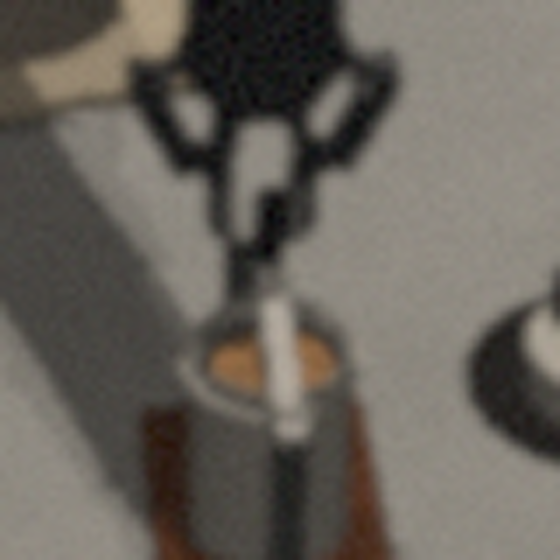

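Request:
{"name": "arm_command", "arguments": {"commands": [[[0, -0.2, 0, 0, 0, 0], [-0.1, -0.4, 0, 0, 0, 0], [-0.1, -0.4, 0, 0, 0, 0]]]}}

```text
clock: 50.85
position: [0.4798, 0.0328, 0.155]
ee_rot: [-0.704, 0.063, -0.064, 0.705]
ft_force: [3.5, 5.4, -2.4]
grip_width: 0.305
```

Request:
{"name": "arm_command", "arguments": {"commands": [[[0, -0.2, 0, 0, 0, 0], [-0.1, -0.4, 0, 0, 0, 0], [-0.1, -0.4, 0, 0, 0, 0]]]}}

```text
clock: 51.15
position: [0.4797, 0.0324, 0.1551]
ee_rot: [-0.702, 0.062, -0.064, 0.706]
ft_force: [9.2, 17.7, -9.0]
grip_width: 0.304
```

Request:
{"name": "arm_command", "arguments": {"commands": [[[0, 0.3, 0, 0, 0, 0], [0.1, 0.7, 0, 0, 0, 0], [0.1, 0.8, 0, 0, 0, 0], [0.1, 0.8, 0, 0, 0, 0]]]}}

```text
clock: 51.55
position: [0.4791, 0.0355, 0.1548]
ee_rot: [0.704, -0.064, 0.064, -0.704]
ft_force: [0.5, -0.7, 0.1]
grip_width: 0.305
```

Request:
{"name": "arm_command", "arguments": {"commands": [[[0, 0, 0, 0, 0, 0], [0, 0, 0, 0, 0, 0], [0, 0, 0, 0, 0, 0], [0, 0, 2, 0, 0, 0], [0, 0, 5, 0, 0, 0], [0, 0, 9, 0, 0, 0], [0, 0, 13, 0, 0, 0], [0, -4, 13, 0, 0, 0], [0, -8, 13, 0, 0, 0], [0, -12, 13, 0, 0, 0], [0, -16, 13, 0, 0, 0], [0, -20, 13, 0, 0, 0], [0, -20, 13, 0, 0, 0], [0, -20, 13, 0, 0, 0]]], "claw": 3.6}}

```text
clock: 52.95
position: [0.479, -0.1651, 0.2847]
ee_rot: [-0.704, 0.065, -0.065, 0.704]
ft_force: [0.4, -0.0, 0.8]
grip_width: 0.42
```

```bash
python3 look.py scene .52 .04 .13 40 n1; python3 look.py top .5 .04 .13 40 n1t; python3 - <<'E'
from h import *
allcakes()
c=cam('top'); save(c,'fin')
P=cloud(c).reshape(-1,3)
k=(P[:,2]>.128)&(P[:,2]<.15)&(np.hypot(P[:,0]-.527,P[:,1]-.03)<.06); Q=P[k]; m=Q.mean(0); w,v=np.linalg.eigh(np.cov((Q-m)[:,:2].T)); d=v[:,1]*np.sign(v[0,1]); print('arm',k.sum(),m,np.degrees(np.arctan2(d[1],d[0])))
E
```

```text
53.0 [ 0.47923052 -0.16389748  0.28473068] [ 0.77864915  0.10125977 -0.19679882] [ 0.02313352 -0.0074254   0.02363841] 0.41978374831259113 origin 262 158 scale 7
53.05 [ 0.47935525 -0.16330621  0.28473852] [-0.20525038 -0.02975912  0.63960404] [ 0.03057635 -0.04014308 -0.06065595] 0.4217812460205611 origin 228 169 scale 7
top 256 [41.0688  0.5617  0.3782] 0.0256
top 271 [38.8881  0.3967 -0.3016] 0.0269
scene 131 [31.9958  0.5647  0.38  ] 0.0236
scene 134 [31.9265  0.3983 -0.2986] 0.0234
arm 202 [0.53252535 0.02866345 0.14047893] -8.208490574722918
```

View pics/n1.png

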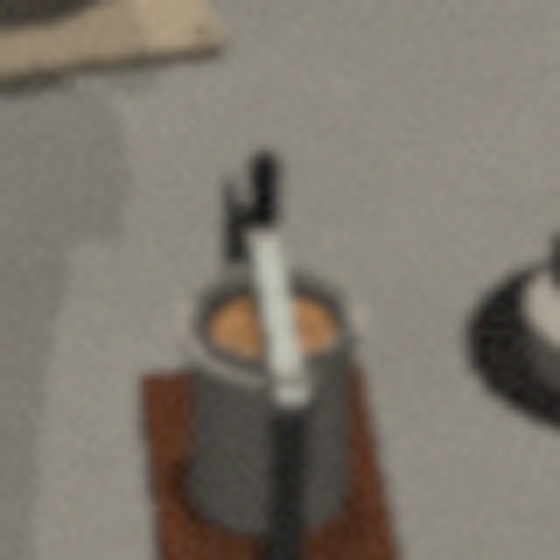

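View pics/n1t.png

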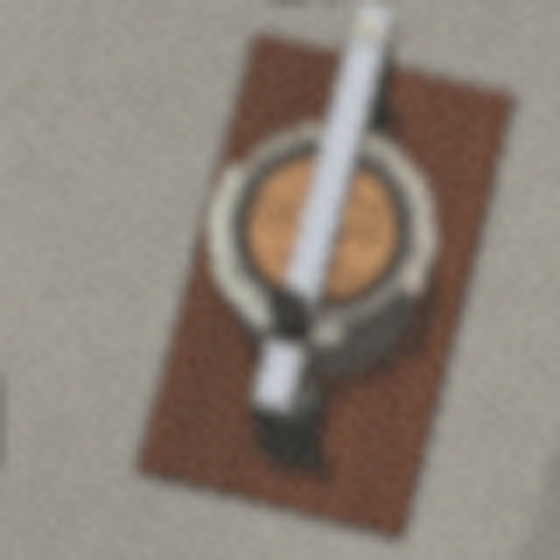

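```bash
python3 - <<'E'
from h import *
for n in('top','scene'):
    c=cam(n); hsv=cv2.cvtColor(c['pixels'],cv2.COLOR_BGR2HSV); W=cloud(c)
    b=(hsv[...,2]>(165 if n=='top' else 140))&(W[...,2]>.1305)&(W[...,2]<.16)&(np.hypot(W[...,0]-.527,W[...,1]-.03)<.11)
    v,u=np.nonzero(b); P=ray_z(c,np.c_[u,v],.140)[:,:2]
    l=cv2.fitLine((P*1000).astype(np.float32),cv2.DIST_HUBER,0,.01,.01).ravel(); print(n,len(P),'yaw',np.degrees(np.arctan2(l[1],l[0])) ,l[2:],P.min(0),P.max(0))
c=cam('top'); W=cloud(c); k=(np.hypot(W[...,0]-.48,W[...,1]-.0377)<.015)&(W[...,2]>.155); print('knob',k.sum(),W[k].mean(0))
a=cv2.imread('pics/fin.png'); cv2.imwrite('pics/finc.png',cv2.resize(a[130:320,90:480],None,fx=2,fy=2,interpolation=3))
E
```

```text
top 219 yaw -9.245025 [542.0691    27.721252] [0.45013578 0.00999466] [0.61730539 0.04665559]
scene 91 yaw -10.085311 [551.7663    28.865307] [0.48836047 0.01406602] [0.61415562 0.04446813]
knob 37 [0.47936523 0.03776665 0.17663272]
```

View pics/finc.png

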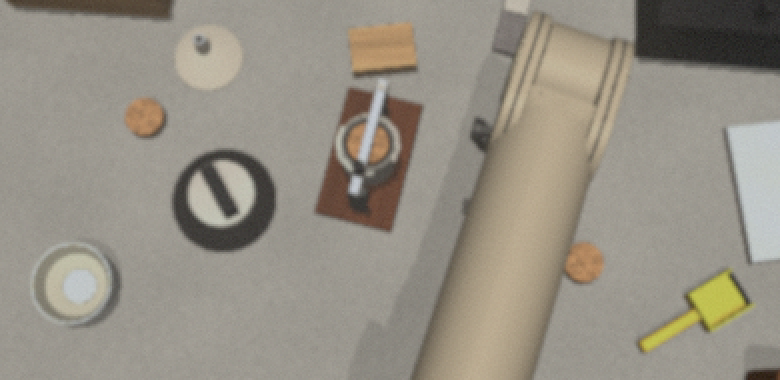

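Arm yaw is −9.2° to −10.1°, matching the feeder's −9.4°, so the keeper is closed. The cap is upright on the mat, two spare cakes are still out, and the gripper is clear of everything.

```bash
python3 -c "
from workcell import manip
print(manip.hand_in())"
```

```text
the job is handed in; nothing more can be done
None
```

The bird feeder is ready to hang, and I handed the job in at about 53 s on the robot's clock.

- **Cap:** I turned it clockwise only, about 136°, lifted it off and set it upright on the mat. In the pictures it lies wholly on the mat.
- **Seed cakes:** One cake was already in the tube, so I added three. The top of the stack read about 0.112 m, the height of the fill line, after allowing for the top camera's 2 mm offset. It was tilted less than 1°.
- **Spare cakes:** Two stayed out on the counter. One, which the robot never gripped, was found about 4 cm from where it started. It was still in place just after the last cake was released, so I take this to be the announced knock.
- **Keeper arm:** I swung it in until it met its stop, where the force rose to about 18 N. After letting go, its angle read −9.2° from the top camera and −10.1° from the scene camera, against −9.4° for the feeder. The knob was within 2 mm of its expected closed position.

The two cameras disagreed by about 2 to 4 mm, so I averaged them. No check failed.

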